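Stop the bar-end stand rocking, lock its feet and load it

TASK

The stand for the bar-end weights rocks on the bench: flip its cam lever over to free the foot threads, then screw the two adjustable feet down with their knobs until the stand is level and all four feet bear on the bench, and flip the lever back to lock them. Then stand every bar-end weight on the bench upright, dome down, in a ring seat of its own on the stand. Leave the other things on the bench where they are.

Things in the scene. Friction and masses are not known exactly. Their poses are not given: they have to be found in the camera images.
- stand: grey steel stand, 5 kg, standing loose on the bench: a plate 170 mm (its x) by 300 mm (its y) by 10 mm on four feet. Origin in the plane of the soles of its two fixed feet, under the plate's middle; z up out of the plate; the plate's upper face is at z = 35 mm. In its frame the feet are at a (-65, 130), b (65, -130), c (-65, -130), d (65, 130) mm. While the screw feet a and b are too short it leans or rocks over the diagonal through c and d.
- foot_a: screw foot at the stand's corner a (-65, 130 mm), a stem with a rubber pad 28 mm across and 8 mm thick that gives about 1 mm under the stand's weight; origin at the centre of the unloaded pad's sole (about 1 mm below the bench top when it bears its share). It is carried by knob a's thread.
- foot_b: screw foot at the opposite corner b (65, -130 mm), the same; carried by knob b's thread
- foot_c: fixed foot at corner c (-65, -130 mm), the same pad; origin at the centre of its sole
- foot_d: fixed foot at corner d (65, 130 mm), the same pad; origin at the centre of its sole
- knob_a (a joint): turn of knob a (rad), growing as it is turned clockwise seen from above, which screws its foot down: 8 mm a full turn (1.27 mm a radian). 0 when the foot's sole is exactly level with the fixed feet's; negative when the foot is too short (it starts 3.9 to 6.6 mm too short). Turning takes about 0.06 N m and it stays where it is left.
- knob_a_grip (a point): point on the axis of knob a, a round ribbed aluminium thumb knob above foot a at (-65, 130) mm in the stand's frame, 36 mm across and 28 mm high; the point lies 16 mm above its underside and 12 mm below its top. The knob goes down with the foot; its underside is 12 mm above the plate's upper face when the foot is right.
- knob_b (a joint): turn of knob b (rad), growing as it is turned clockwise seen from above, which screws its foot down: 8 mm a full turn (1.27 mm a radian). 0 when the foot's sole is exactly level with the fixed feet's; negative when the foot is too short (it starts 3.9 to 6.6 mm too short). Turning takes about 0.06 N m and it stays where it is left.
- knob_b_grip (a point): point on the axis of knob b, a round ribbed aluminium thumb knob above foot b at (65, -130) mm in the stand's frame, 36 mm across and 28 mm high; the point lies 16 mm above its underside and 12 mm below its top. The knob goes down with the foot; its underside is 12 mm above the plate's upper face when the foot is right.
- lever (a joint): cam lever that locks both foot threads: 0 = locked (leaning 0.6 rad from upright to the stand's +y side), 1.2 = free (leaning 0.6 rad to the stand's -y side), end stops at both. It turns about an axis along the stand's x through (-60, 0, 52) mm in the stand's frame, takes about 0.12 N m and stays where it is left.
- lever_tip (a point): centre of the black ball, 17 mm across, at the lever's end, 58 mm from its pivot
- seat1 (a point): centre of the upper rim of ring seat 1 at (12, 84) mm in the stand's frame: an upright aluminium ring, 38 mm outside, 26 mm inside, 14 mm high, rim 49 mm above the soles' plane
- seat2 (a point): centre of the upper rim of ring seat 2 at (12, 28) mm in the stand's frame: an upright aluminium ring, 38 mm outside, 26 mm inside, 14 mm high, rim 49 mm above the soles' plane
- seat3 (a point): centre of the upper rim of ring seat 3 at (12, -28) mm in the stand's frame: an upright aluminium ring, 38 mm outside, 26 mm inside, 14 mm high, rim 49 mm above the soles' plane
- seat4 (a point): centre of the upper rim of ring seat 4 at (12, -84) mm in the stand's frame: an upright aluminium ring, 38 mm outside, 26 mm inside, 14 mm high, rim 49 mm above the soles' plane
- weight1_mid (a point): centre, half-way up, of a bar-end weight (about 0.12 kg, 52 mm high): a solid steel dome 36 mm across, round side down, its flat top 19 mm above the bottom, and above it a light aluminium neck 21 mm across up to 52 mm. z runs up the neck. It is bottom-heavy and rights itself when tipped, though on the bench it may stay leaning by up to 0.4 rad. Seated in a ring, this point is about 20 mm above the ring's rim. Two to four weights are present.
- weight2_mid (a point): centre, half-way up, of a bar-end weight (about 0.12 kg, 52 mm high): a solid steel dome 36 mm across, round side down, its flat top 19 mm above the bottom, and above it a light aluminium neck 21 mm across up to 52 mm. z runs up the neck. It is bottom-heavy and rights itself when tipped, though on the bench it may stay leaning by up to 0.4 rad. Seated in a ring, this point is about 20 mm above the ring's rim. Two to four weights are present.
- weight3_mid (a point): centre, half-way up, of a bar-end weight (about 0.12 kg, 52 mm high): a solid steel dome 36 mm across, round side down, its flat top 19 mm above the bottom, and above it a light aluminium neck 21 mm across up to 52 mm. z runs up the neck. It is bottom-heavy and rights itself when tipped, though on the bench it may stay leaning by up to 0.4 rad. Seated in a ring, this point is about 20 mm above the ring's rim. Two to four weights are present.
- weight4_mid (a point): centre, half-way up, of a bar-end weight (about 0.12 kg, 52 mm high): a solid steel dome 36 mm across, round side down, its flat top 19 mm above the bottom, and above it a light aluminium neck 21 mm across up to 52 mm. z runs up the neck. It is bottom-heavy and rights itself when tipped, though on the bench it may stay leaning by up to 0.4 rad. Seated in a ring, this point is about 20 mm above the ring's rim. Two to four weights are present.
- dispenser: white plastic push dispenser bottle, 68 mm across and 173 mm high (bystander); origin at the centre of its underside
- handle_grip: blue hard silicone handlebar grip lying down, 115 mm long, 38 mm across (bystander); origin at the centre of its underside
- valve_tool: T-shaped steel valve core tool, 85 mm long, 10 mm thick (bystander); origin at the centre of its underside
- axle_nut: chrome hexagonal axle nut, 32 mm across, 14 mm high (bystander); origin at the centre of its underside
- foot_peg: aluminium foot peg lying down, about 130 mm long, 26 mm wide (bystander); origin at the centre of its underside
Not all that is in view belongs to the job. What is shaped like the part that bears weight1_mid but blue is not meant.

How it is judged (in metres and radians):
On the way, in this order (a step that is already met when the one before it is completed fails the run):
1. the cam lever is flipped over to free (value of joint lever above 0.95 rad), for 0.2 s.
2. with the lever free, the feet are screwed down until the stand is level and all four feet press on the bench (contact force between each of foot_a, foot_b, foot_c, foot_d and anything else above 1 N and angle between stand's own z axis and vertical below 0.012 rad and value of joint lever above 0.8 rad), for 0.3 s.
3. the lever is flipped back to lock, the stand still firm (contact force between each of foot_a, foot_b, foot_c, foot_d and anything else above 1 N and angle between stand's own z axis and vertical below 0.012 rad and value of joint lever below 0.22 rad), for 0.2 s.
4. every weight present stands upright in a ring seat (((horizontal distance between weight1_mid and seat1 below 0.008 m and z of weight1_mid in the frame of seat1 between 0.015 and 0.026 m) or (horizontal distance between weight1_mid and seat2 below 0.008 m and z of weight1_mid in the frame of seat2 between 0.015 and 0.026 m) or (horizontal distance between weight1_mid and seat3 below 0.008 m and z of weight1_mid in the frame of seat3 between 0.015 and 0.026 m) or (horizontal distance between weight1_mid and seat4 below 0.008 m and z of weight1_mid in the frame of seat4 between 0.015 and 0.026 m)) and angle between each of weight1_mid, weight2_mid, weight3_mid, weight4_mid's own z axis and vertical below 0.2 rad and ((horizontal distance between weight2_mid and seat1 below 0.008 m and z of weight2_mid in the frame of seat1 between 0.015 and 0.026 m) or (horizontal distance between weight2_mid and seat2 below 0.008 m and z of weight2_mid in the frame of seat2 between 0.015 and 0.026 m) or (horizontal distance between weight2_mid and seat3 below 0.008 m and z of weight2_mid in the frame of seat3 between 0.015 and 0.026 m) or (horizontal distance between weight2_mid and seat4 below 0.008 m and z of weight2_mid in the frame of seat4 between 0.015 and 0.026 m)) and ((horizontal distance between weight3_mid and seat1 below 0.008 m and z of weight3_mid in the frame of seat1 between 0.015 and 0.026 m) or (horizontal distance between weight3_mid and seat2 below 0.008 m and z of weight3_mid in the frame of seat2 between 0.015 and 0.026 m) or (horizontal distance between weight3_mid and seat3 below 0.008 m and z of weight3_mid in the frame of seat3 between 0.015 and 0.026 m) or (horizontal distance between weight3_mid and seat4 below 0.008 m and z of weight3_mid in the frame of seat4 between 0.015 and 0.026 m)) and ((horizontal distance between weight4_mid and seat1 below 0.008 m and z of weight4_mid in the frame of seat1 between 0.015 and 0.026 m) or (horizontal distance between weight4_mid and seat2 below 0.008 m and z of weight4_mid in the frame of seat2 between 0.015 and 0.026 m) or (horizontal distance between weight4_mid and seat3 below 0.008 m and z of weight4_mid in the frame of seat3 between 0.015 and 0.026 m) or (horizontal distance between weight4_mid and seat4 below 0.008 m and z of weight4_mid in the frame of seat4 between 0.015 and 0.026 m))), for 0.2 s.
At the end, for the whole second after the job is handed in: Lever at lock (below 0.22 rad); stand level within 0.012 rad, each of its four feet pressing on the bench with over 1 N; every weight present dome down in a ring of its own, centre within 8 mm of its axis and 15 to 26 mm above the rim, within 0.2 rad of upright, at rest (all of step 3 and all of step 4 and linear speed of stand below 0.02 m/s and linear speed of each of weight1, weight2, weight3, weight4 below 0.03 m/s); the robot touches nothing.
It fails at once if another thing on the bench is shoved more than 6 cm (distance of any of dispenser, handle_grip, valve_tool, axle_nut, foot_peg from where it was at the start of the episode above 0.06 m).
It fails at once if the dispenser bottle is knocked over (angle between dispenser's own z axis and vertical above 0.6 rad).
Of weight1, weight2, weight3, weight4 only 2 to 4 are there at a start; the rules pass over those that are not, and their reading is None.
At some moment in a run one of weight1, weight2, weight3, weight4 may be knocked a few centimetres aside while the robot is not near it.
Once in a run the grip may slacken for a moment while it holds something.
It also fails if it takes over 210 s, if anything falls off the work surface, if the arm or the gripper's body presses on something with over 40 N, if the wrist force passes 120 N, or if a joint passes its speed limit or range.

ROBOT

A 6-joint arm with a two-finger parallel gripper is mounted at the origin on the work surface. World frame = base frame: x ahead of the robot, y to its left, z up, the work surface at z = 0. Lengths are in mm, angles in rad, forces in N, time in s.
With the tool pointing down it reaches from about 300 to 775 mm from the base axis. Payload 14.6 kg.
Tool frame: the origin (TCP) lies between the finger pads; the fingertips stand 8 mm ahead of it and the grasp point (between the pads) lies 11 mm behind it; z points along the fingers, y is the direction in which the jaws open and shut (so a half turn about z gives the same grasp; the last joint's range is limited). The gripper opens to 94 mm and grips with 3 to 60 N. Pads are 16 mm wide; open, the fingers measure 119 mm over their backs; the gripper's body (75 mm by 177 mm) begins 78 mm behind the grasp point.
Start: joints at [-1.305, 0.3, 1.521, -0, 1.321, -0.067], TCP at [179.673, -519.814, 213.446] pointing down, gripper open.
Joint ranges: [-3.03, 3.03], [-0.79, 2.21], [0.23, 2.52], [-1.04, 4.18], [0, 3.07], [-2.55, 2.55]. Speed limits (rad/s): [2.22, 2.22, 2.57, 3.14, 3.14, 3.14].

INTERFACE

Orientations are given as [roll, pitch, yaw] about the fixed x, y, z axes, in that order (R = Rz(yaw) Ry(pitch) Rx(roll)).
In Python, from cell import manip gives the robot as it stands. The module is installed in compiled form; this text tells all that it offers.
- The arm moves only by the tool send_rows, never from a script. Its argument "series" is a list that holds one entry, the list of rows, each a list of 5 numbers: the opening, from 0 (shut) to 1 (fully open), then the shift along the tool's x, y, z in mm, then the turn about the tool's z in degrees. In form: [[[gripper, dx, dy, dz, roll], ...]]. A call has 1 to 10 rows; each row is the pose to reach, as a shift and turn from the pose commanded when the call began, along the tool's axes at that moment; what a row does not reach only later rows make up. A row lasts 1/10 s, in which the tool goes at most 50 mm and 8.59 degrees, less where a joint would pass 70% of its speed; a pose out of reach is approached as far as the arm can. A call with a gripper value outside its range is refused whole. The fingers move at their own pace and stop on an object; "newtons" is the grip in N (left out, the last holds). Time passes only in rows, so rows that repeat a pose let the fingers close. It gives the time, the measured TCP pose, the force and the opening at its end, in the units of the state.
- manip.read_state(): the state, without advancing time (a new reading comes with each control period).
- manip.camera(name): name is "side" or "top"; returns a dict with "img" (384x512x3 uint8, red, green, blue), "vfov" (degrees; the focal length in pixels is half the picture's height over the tangent of half this angle, whatever the lens; pixels are square), "cx", "cy" (the principal point, pixels), "pose" (4x4, takes a point from camera to world coordinates). Camera axes: x right, y down, z forward; pixel columns grow to the right and rows downward; lengths in mm; the calibration is good to about 2 mm. A picture is of the moment at which its call begins. There is no depth.
- manip.sign_off(): hands the job in, once; it reports no verdict.
Trained networks look in a picture, given as the dict that the camera call returned (one of the last four; its "shot" number tells which), for a name from the list of things; names that differ only in an ending like _2 or _b are one class to them, and where a whole thing is asked for, a point or a joint stands for the part that bears it (a point fixed in the world has none). Each returns a list of dicts, best first, with "conf" (0 to 1); they miss things now and then, are a little off and sometimes report something else, mostly with a low value. They report only what shows in the picture. A call takes as long as a camera call. They do not tell look-alikes from the thing itself.
- manip.find_in(target, picture): "rect" ([left, top, width, height] in pixels, round what is visible of it).
- manip.silhouettes(target, picture): "pixels" (384x512 bool, what is visible of it) and "rect" ([left, top, width, height] in pixels, round what is visible of it).
The state is a dict: "clock": time; "joints": joint angles; "qd": joint speeds; "effort": joint torques, N m; "eef_pos": TCP position; "eef_rot": TCP orientation; "wrist_force": force on the tool from outside, world axes, zero at the start; "moment": the same for the moment, N m; "finger_gap": finger opening in mm.
Only numpy, scipy, OpenCV 4.12 (cv2) and the standard library are available. Lean on these libraries where they do the work, as an engineer would, in place of code of your own. Each camera call takes 0.05 s, during which the arm holds its last target. There are 200 camera calls.

## Working session

There is one attempt and no reset: what is moved stays moved. The work goes in short steps, Python scripts to look and compute and a tool call to move; the robot and the scene stay as the last step left them, time stands still between calls to the robot, and variables do not carry over. Pictures are saved under pics/ and viewed, about 12 in all and at most 16, crops included, and the job is handed in when it is done.

Besides the shell and the picture viewer there is one more tool, called after ">>>" as name([rows], argument=value, ...), one row to a line, values as JSON. send_rows: Moves the arm, as the interface text tells. Its arguments: {"type":"object","properties":{"series":{"type":"array"},"newtons":{"type":"number"}},"required":["series"]}

```bash
mkdir -p pics; cat > h.py <<'E'
import numpy as np, cv2
from cell import manip
def snap(n):
    return manip.camera(n)
def f_of(c): return c["img"].shape[0]/2/np.tan(np.radians(c["vfov"])/2)
def proj(c,P):
    P=np.atleast_2d(np.array(P,float)); T=np.linalg.inv(c["pose"]); q=P@T[:3,:3].T+T[:3,3]; f=f_of(c)
    return np.c_[f*q[:,0]/q[:,2]+c["cx"], f*q[:,1]/q[:,2]+c["cy"]]
def ray(c,u,v):
    f=f_of(c); d=np.array([(u-c["cx"])/f,(v-c["cy"])/f,1]); return c["pose"][:3,3],c["pose"][:3,:3]@d
def at_z(c,u,v,z):
    o,d=ray(c,u,v); return o+d*(z-o[2])/d[2]
def tri(c1,p1,c2,p2):
    o1,d1=ray(c1,*p1);o2,d2=ray(c2,*p2)
    A=np.c_[d1,-d2]; s=np.linalg.lstsq(A,o2-o1,rcond=None)[0]
    a=o1+d1*s[0];b=o2+d2*s[1]; return (a+b)/2,np.linalg.norm(a-b)
def save(c,name,crop=None,k=1):
    im=c["img"][:,:,::-1]
    if crop: x,y,w,h=crop; im=im[y:y+h,x:x+w]
    cv2.imwrite("pics/"+name,cv2.resize(im,None,fx=k,fy=k,interpolation=cv2.INTER_CUBIC))
E
python3 - <<'E'
from h import *
print(manip.read_state())
for n in("top","side"):
    c=snap(n); print(n,c["vfov"],c["cx"],c["cy"],c["pose"].round(3).tolist()); save(c,n+"0.png",k=1.5)
    for t in["stand","knob_a","lever","lever_tip","seat1","weight1_mid","dispenser","handle_grip","valve_tool","axle_nut","foot_peg","foot_a"]:
        print(t,[(np.round(r["rect"]).tolist(),round(r["conf"],2)) for r in manip.find_in(t,c)])
E
```

```text
{'clock': 0.0, 'joints': array([-1.30458926e+00,  3.00455703e-01,  1.52160524e+00,  2.51236745e-05,
        1.32068449e+00, -6.66173638e-02]), 'qd': array([ 1.32311431e-04, -8.70795553e-04,  2.99552647e-04,  2.44874676e-05,
       -2.87144314e-04, -7.58468691e-04]), 'effort': array([-2.93647263e-04, -5.31805909e+01, -3.52738488e+01,  7.08143204e-02,
        2.44514766e-02, -1.13361550e-04]), 'eef_pos': array([ 179.61846712, -519.56912828,  212.8845466 ]), 'eef_rot': array([-3.14044405e+00, -1.01019177e-04,  3.32818137e-01]), 'wrist_force': array([ 0.08254426, -0.45074577, -0.27734673]), 'moment': array([0.01794785, 0.02704349, 0.00513914]), 'finger_gap': 94.04535293071307}
top 52.12144964226839 261.3520962678954 191.06180533862488 [[-0.025, -0.994, 0.11, 425.778], [-0.999, 0.028, 0.022, -20.921], [-0.025, -0.109, -0.994, 1322.92], [0.0, 0.0, 0.0, 1.0]]
stand [([222.0, 152.0, 99.0, 74.0], 0.59)]
knob_a [([234.0, 208.0, 3.0, 14.0], 0.45), ([223.0, 156.0, 98.0, 68.0], 0.25)]
lever [([265.0, 204.0, 15.0, 10.0], 0.41)]
lever_tip [([121.0, 207.0, 19.0, 38.0], 0.39)]
seat1 [([223.0, 158.0, 
[... 735 characters left out ...]
.0, 13.0, 13.0], 0.5)]
lever [([265.0, 110.0, 19.0, 53.0], 0.32), ([221.0, 169.0, 101.0, 72.0], 0.3)]
lever_tip [([246.0, 184.0, 12.0, 18.0], 0.49)]
seat1 [([222.0, 173.0, 102.0, 69.0], 0.84)]
weight1_mid [([310.0, 235.0, 13.0, 19.0], 0.69), ([301.0, 253.0, 15.0, 16.0], 0.59)]
dispenser [([266.0, 113.0, 16.0, 51.0], 0.73)]
handle_grip [([224.0, 174.0, 14.0, 10.0], 0.72), ([222.0, 173.0, 99.0, 70.0], 0.36)]
valve_tool [([296.0, 309.0, 37.0, 17.0], 0.77)]
axle_nut [([192.0, 202.0, 12.0, 8.0], 0.41), ([266.0, 113.0, 19.0, 50.0], 0.38)]
foot_peg [([210.0, 232.0, 22.0, 29.0], 0.83)]
foot_a [([225.0, 173.0, 14.0, 23.0], 0.71), ([306.0, 200.0, 14.0, 19.0], 0.64), ([269.0, 228.0, 12.0, 17.0], 0.58)]
```

View pics/top0.png

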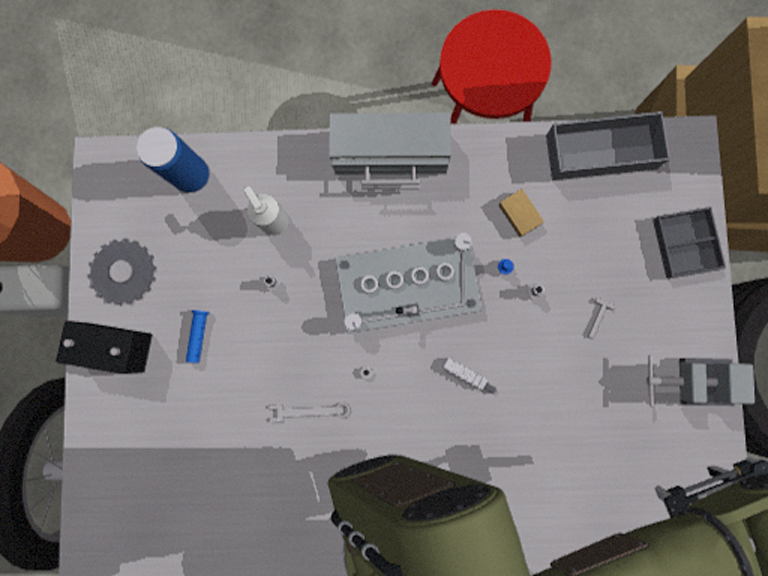

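View pics/side0.png

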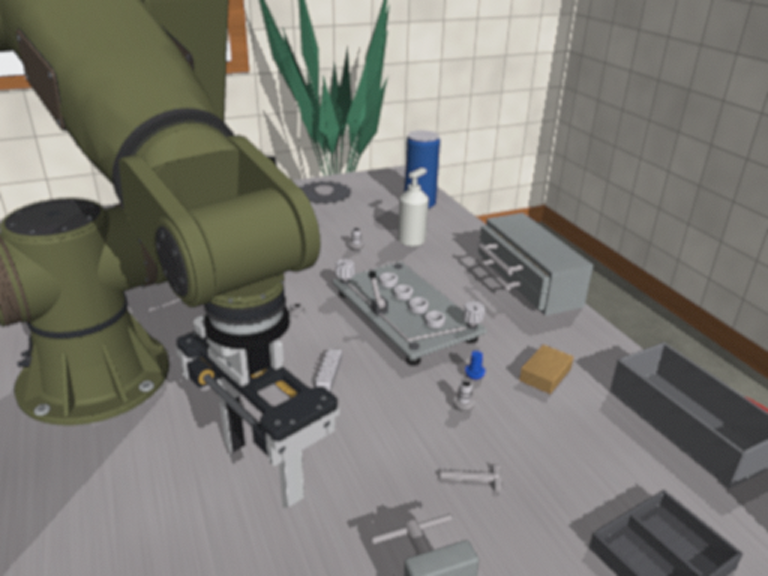

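```bash
python3 - <<'E'
from h import *
t=snap("top"); s=snap("side")
save(t,"t1.png",(165,145,210,120),3.8); save(s,"s1.png",(190,140,150,140),4.2)
for n,u,v in[("w_left",179,189),("w_mid",244,249),("w_right",358.5,194.5),("blue",338,178),("knobA",235.5,214),("knobB",309,161),("plateTL",226,170),("plateBR",320,208),("plateTR",311,158),("plateBL",238,219)]:
    p=at_z(t,u,v,50 if n[0]!='p' else 35); print(n,p.round(),proj(s,p).round(1))
E
```

```text
w_left [581. 277.  50.] [[235.7 153.5]]
w_mid [381.  67.  50.] [[197.6 193.5]]
w_right [ 547. -308.   50.] [[308.6 256.1]]
blue [ 602. -244.   50.] [[315.7 236.1]]
knobA [494.  93.  50.] [[230.6 182.6]]
knobB [ 661. -152.   50.] [[317.6 212.8]]
plateTL [642. 123.  35.] [[269.9 174.2]]
plateBR [ 507. -183.   35.] [[271.9 235.8]]
plateTR [ 674. -160.   35.] [[322.6 218. ]]
plateBL [478.  86.  35.] [[226.6 188.8]]
```

View pics/t1.png

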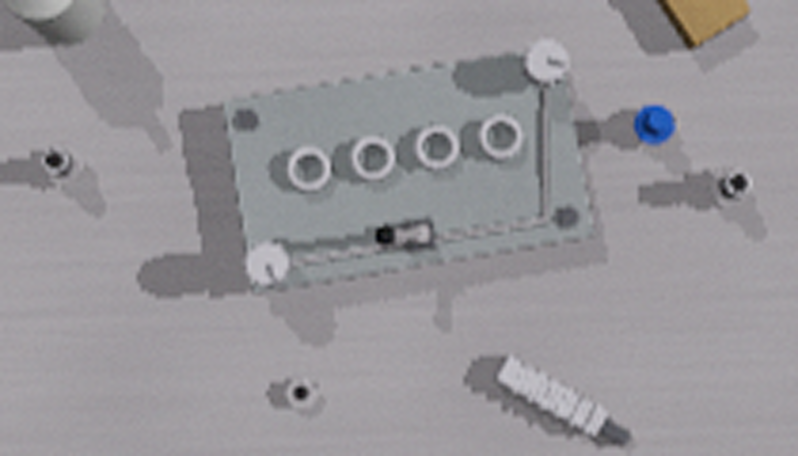

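View pics/s1.png

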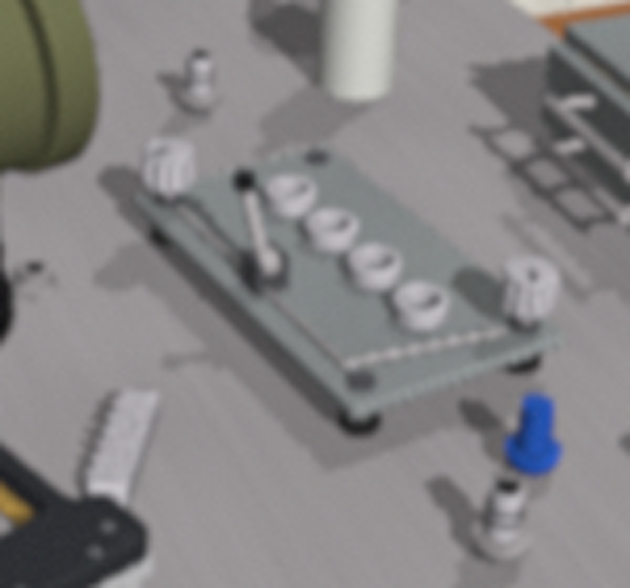

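```bash
cat > fit.py <<'E'
from h import *
from scipy.optimize import least_squares
from scipy.spatial.transform import Rotation as R
def M(x): return R.from_euler("zyx",[x[3],x[4],x[5]])
def stand_fit(t,s,obs):
    def pts(x):
        return [np.array(p,float)+np.array([0,0,x[6] if k=='a' else x[7] if k=='b' else 0]) for p,k,_,_ in obs]
    def res(x):
        W=M(x).apply(pts(x))+x[:3]; r=[]
        pt=proj(t,W)+x[8:10]; ps=proj(s,W)+x[10:12]
        for i,o in enumerate(obs):
            if o[2] is not None: r+=list(pt[i]-o[2])
            if o[3] is not None: r+=list(ps[i]-o[3])
        return np.r_[r, x[2]/3, x[4]/.03,x[5]/.03,(x[6:8]-5)/3, x[8:12]/1.0]
    sol=least_squares(res,[580,-30,0,-.1,0,0,5,5,0,0,0,0]); return sol.x,res(sol.x)
E
python3 - <<'E'
from fit import *
t=snap("top"); s=snap("side")
T=lambda a,b:np.array([a/3.8+165-.4,b/3.8+145-.4]); S=lambda a,b:np.array([a/4.2+190-.4,b/4.2+140-.4])
obs=[((12,84,49),'',T(308,168),S(291,194)),((12,28,49),'',T(372,157),S(331,229)),((12,-28,49),'',T(437,147),S(374,265)),((12,-84,49),'',T(501,137),S(420,303)),
((65,130,35),'',T(245,120),S(317,157)),((-65,-130,35),'',T(566,216),S(361,381)),((-60,32.7,99.9),'',T(384,236),S(243,180)),
((-65,130,75),'a',T(267,263),S(168,150)),((65,-130,75),'b',T(547,62),S(532,270))]
x,r=stand_fit(t,s,obs); print(x.round(3)); print(r.round(1))
np.save("stand.npy",x)
W=lambda p:M(x).apply(p)+x[:3]
for n,p in [("knobA",(-65,130,63+x[6])),("knobB",(65,-130,63+x[7])),("tip",(-60,32.7,99.9)),("piv",(-60,0,52)),("tipfree",(-60,-32.7,99.9)),("s1",(12,84,49)),("s4",(12,-84,49))]: print(n,W(p).round(1))
b=proj
print("wL",tri(t,T(55,161)-x[8:10],s,S(200,56)-x[10:12])); print("wR",tri(t,T(739,183)-x[8:10],s,S(509,486)-x[10:12])); print("nut z14",at_z(t,*T(300,392),14))
E
```

```text
[ 5.73308e+02 -2.77040e+01 -1.47600e+00  1.40000e-01  1.00000e-02
  3.00000e-03  4.68700e+00  6.25500e+00 -2.27000e-01 -3.35000e-01
 -2.30000e-01  6.37000e-01]
[ 0.1  0.2 -0.2 -1.2  0.2  0.2  0.1 -1.2 -0.1  0.   0.2 -1.  -0.  -0.2
  0.3 -0.7  0.8 -0.   0.1  1.3  0.5  0.2  0.1  1.1 -1.   0.1 -0.2  0.6
 -0.1  0.1  0.1 -0.1 -0.2 -0.4 -0.2  0.5 -0.5  0.3  0.1 -0.1  0.4 -0.2
 -0.3 -0.2  0.6]
knobA [491.6  91.8  67.4]
knobB [ 656.5 -147.6   66.6]
tip [510.4  -3.9  99.1]
piv [514.4 -36.2  51.1]
tipfree [519.5 -68.7  98.9]
s1 [574.   57.   47.7]
s4 [ 597.4 -109.3   47.1]
wL (array([586.11866203, 274.7404599 ,  54.9090789 ]), np.float64(0.5937862960131483))
wR (array([ 551.17315416, -309.54980827,   54.40366108]), np.float64(0.94053636631484))
nut z14 [383.67366995  71.27774246  14.        ]
```

Pictures: the stand is centred near top (273,189)/side (272,207). Weight candidates in the top image (full-resolution px) are these:
- (179,188): weight, tall shadow.
- (359,193): weight, tall shadow.
- (244,248): short shadow, so this is the axle nut.
- (337,178): blue look-alike, not meant.

The crops confirm the two weights. More may be hidden behind the arm, so I'll check once it has moved. Lever first.

```bash
cat > go.py <<'E'
import sys; from h import *
s=manip.read_state()
def rel(x,y,z,yaw,p=None,y0=None):
    p=s["eef_pos"] if p is None else p; y0=s["eef_rot"][2] if y0 is None else y0
    d=np.array([x,y,z])-p; c,n=np.cos(y0),np.sin(y0)
    return np.round([d[0]*c+d[1]*n, d[0]*n-d[1]*c, -d[2], np.degrees(-((yaw-y0+np.pi)%(2*np.pi)-np.pi))],1)
if __name__=="__main__":
    print("t",round(s["clock"],1),s["eef_pos"].round(1),"yaw",s["eef_rot"].round(3),"j",s["joints"].round(2),"F",s["wrist_force"].round(1),"gap",round(s["finger_gap"],1))
    a=list(map(float,sys.argv[1:]))
    for i in range(0,len(a),4): print(rel(*a[i:i+4]).tolist())
E
python3 go.py 504 41 160 1.71
```

```text
t 1.5 [ 179.7 -519.8  213.5] yaw [-3.142 -0.     0.333] j [-1.3   0.3   1.52  0.    1.32 -0.07] F [-0.2 -0.2  0.2] gap 94.1
[489.7, -424.1, 53.5, -78.9]
```

>>> send_rows([
  [[0, 490, -424, 53.5, -79], [0, 490, -424, 53.5, -79], [0, 490, -424, 53.5, -79], [0, 490, -424, 53.5, -79], [0, 490, -424, 53.5, -79], [0, 490, -424, 53.5, -79], [0, 490, -424, 53.5, -79], [0, 490, -424, 53.5, -79], [0, 490, -424, 53.5, -79], [0, 490, -424, 53.5, -79]],
], newtons=20)

```text
clock: 2.5
eef_pos: [430.0, -86.6, 172.5]
eef_rot: [3.141, 0.0, 1.717]
wrist_force: [0.6, -0.6, 0.5]
finger_gap: 17.4
```

```bash
python3 go.py 504 41 160 1.71; python3 - <<'E'
from h import *
c=snap("side"); save(c,"s2.png",k=1.5)
print([(np.round(r["rect"]).tolist(),round(r["conf"],2)) for r in manip.find_in("weight1_mid",c)],[(np.round(r["rect"]).tolist(),round(r["conf"],2)) for r in manip.find_in("axle_nut",c)])
E
```

```text
t 2.5 [430.  -86.6 172.5] yaw [3.141 0.    1.717] j [-0.28  0.09  1.87 -0.    1.18 -0.43] F [ 0.6 -0.6  0.5] gap 17.4
[115.4, 91.8, 12.5, 0.4]
[([311.0, 235.0, 12.0, 17.0], 0.69), ([300.0, 253.0, 15.0, 19.0], 0.48), ([211.0, 232.0, 17.0, 39.0], 0.4)] [([194.0, 201.0, 10.0, 8.0], 0.55), ([311.0, 200.0, 10.0, 15.0], 0.25)]
```

View pics/s2.png

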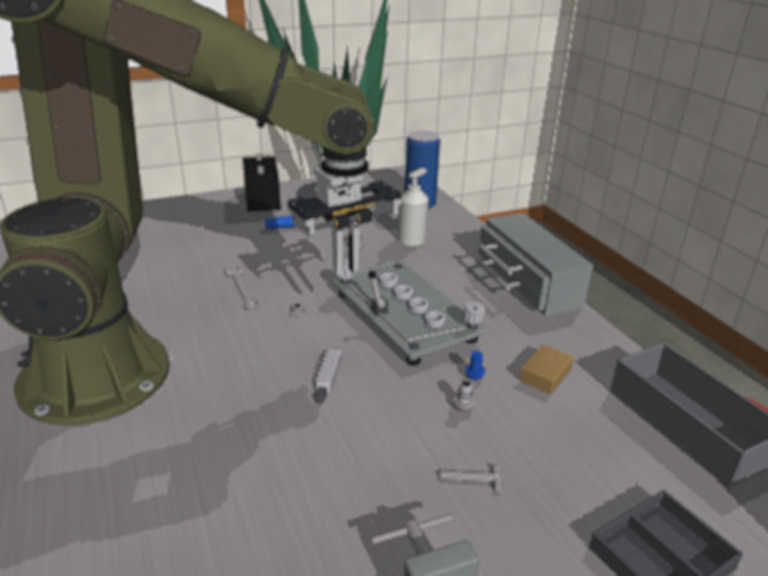

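>>> send_rows([
  [[0, 115.5, 92, 12.5, 0.4], [0, 115.5, 92, 12.5, 0.4], [0, 115.5, 92, 12.5, 0.4], [0, 115.5, 92, 12.5, 0.4], [0, 115.5, 92, 40, 0.4], [0, 115.5, 92, 72.5, 0.4], [0, 115.5, 92, 72.5, 0.4], [0, 115.5, 92, 72.5, 0.4]],
])

```text
clock: 3.45
eef_pos: [504.2, 37.5, 100.6]
eef_rot: [-3.141, 0.0, 1.703]
wrist_force: [-0.1, -0.7, -0.6]
finger_gap: 0.2
```

```bash
python3 go.py 504 41 100 1.71 517.4 -54.3 100 1.71
```

```text
t 3.5 [504.2  37.5 100.6] yaw [-3.141  0.     1.703] j [ 0.    0.33  1.77 -0.    1.05 -0.13] F [-0.1 -0.7 -0.6] gap 0.2
[3.5, 0.2, 0.6, -0.4]
[-92.8, 1.0, 0.6, -0.4]
```

>>> send_rows([
  [[0, -12, 0, 0, 0], [0, -24, 0, 0, 0], [0, -36, 0, 0, 0], [0, -46, 1, 0, 0], [0, -56, 1, 0, 0], [0, -66, 1, 0, 0], [0, -75, 1, 0, 0], [0, -84, 1, 0, 0], [0, -90, 1, 0, 0], [0, -93, 1, 0, 0]],
])

```text
clock: 4.45
eef_pos: [517.7, -52.9, 99.7]
eef_rot: [3.141, -0.002, 1.704]
wrist_force: [1.7, 20.6, 2.0]
finger_gap: 0.1
```

>>> send_rows([
  [[0, 0, 0, 0, 0], [0, 0, 0, 0, 0]],
])

```text
clock: 4.65
eef_pos: [517.5, -52.4, 99.7]
eef_rot: [-3.141, -0.002, 1.705]
wrist_force: [-0.2, 10.3, 2.2]
finger_gap: 0.3
```

>>> send_rows([
  [[0, 15, 0, 0, 0], [0, 15, 0, -60, 0], [0, 15, 0, -60, 0], [1, 15, 0, -60, 0]],
])

```text
clock: 5.05
eef_pos: [516.3, -38.3, 161.6]
eef_rot: [3.138, 0.002, 1.705]
wrist_force: [0.5, -0.2, 0.1]
finger_gap: 5.3
```

```bash
python3 - <<'E'
from fit import *
c=snap("side"); t=snap("top"); x=np.load("stand.npy"); W=lambda p:M(x).apply(p)+x[:3]
for q in(.6,0,-.3,-.6):
  p=W((-60,58*np.sin(q),52+58*np.cos(q))); print(q,(proj(c,p)-x[10:12]*-1).round(1),proj(t,p).round(1))
a=c["img"][140:250,210:340,::-1]; b=t["img"][145:225,215:335,::-1]
a=cv2.resize(a,(585,495),interpolation=2); b=cv2.resize(b,(0,0),fx=1.6,fy=1.6)
cv2.imwrite("pics/s3.png",a)
E
python3 go.py
```

```text
0.6 [[247.2 183.1]] [[264.9 207.1]]
0 [[253.2 185.1]] [[275.3 205.1]]
-0.3 [[256.3 188.6]] [[280.7 204.3]]
-0.6 [[259.1 193.5]] [[285.6 203.7]]
t 5.2 [515.2 -38.3 159. ] yaw [-3.141  0.     1.705] j [-0.14  0.28  1.68 -0.    1.18 -0.28] F [-0.8  0.2 -0.7] gap 13.6
```

View pics/s3.png

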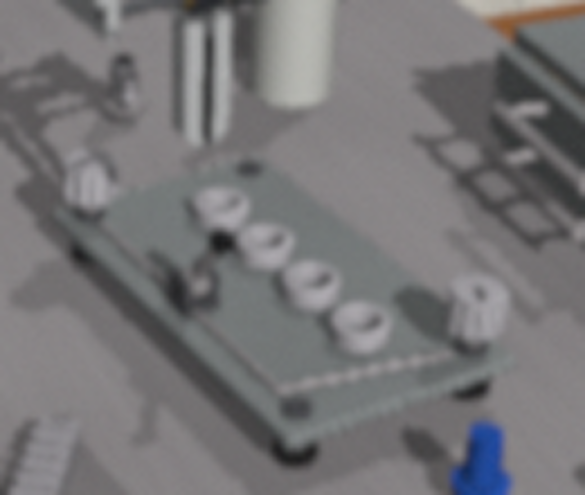

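Lever ball is at side px (259,193), matching the free position. Next is knob a, starting with j6 near its negative end.

```bash
python3 go.py 491.6 91.8 125 -2.127
```

```text
t 5.2 [515.2 -38.3 159. ] yaw [-3.141  0.     1.705] j [-0.14  0.28  1.68 -0.    1.18 -0.28] F [-0.8  0.2 -0.7] gap 13.6
[132.1, -6.0, 34.0, -140.5]
```

>>> send_rows([
  [[1, 66, -3, 30, -8], [1, 132, -6, 33, -16], [1, 132, -6, 33, -24], [1, 132, -6, 33, -32], [1, 132, -6, 33, -40], [1, 132, -6, 33, -48], [1, 132, -6, 33, -56], [1, 132, -6, 33, -64], [1, 132, -6, 33, -72], [1, 132, -6, 33, -80]],
])

```text
clock: 6.15
eef_pos: [491.3, 91.4, 125.2]
eef_rot: [-3.141, -0.002, 3.106]
wrist_force: [-1.0, -1.0, -0.4]
finger_gap: 92.6
```

>>> send_rows([
  [[1, 0, 0, 0, -8], [1, 0, 0, 0, -16], [1, 0, 0, 0, -24], [1, 0, 0, 0, -32], [1, 0, 0, 0, -40], [1, 0, 0, 0, -48], [1, 0, 0, 0, -56], [1, 0, 0, 0, -60], [1, 0, 0, 0, -60]],
])

```text
clock: 7.05
eef_pos: [491.3, 91.5, 125.4]
eef_rot: [3.14, -0.002, -2.134]
wrist_force: [-0.5, 0.5, -0.2]
finger_gap: 93.6
```

```bash
python3 go.py 491.6 91.8 58 -2.127
```

```text
t 7.0 [491.3  91.5 125.4] yaw [ 3.140e+00 -2.000e-03 -2.134e+00] j [ 0.11  0.29  1.76 -0.    1.1  -2.47] F [-0.5  0.5 -0.2] gap 93.6
[-0.4, -0.0, 67.4, -0.4]
```

>>> send_rows([
  [[1, 0, 0, 35, 0], [1, 0, 0, 60, 0], [1, 0, 0, 67, 0], [0.3, 0, 0, 67, 0], [0.3, 0, 0, 67, 0], [0.3, 0, 0, 67, 0], [0.3, 0, 0, 67, 0], [0.3, 0, 0, 67, 0], [0.3, 0, 0, 67, 0]],
], newtons=10)

```text
clock: 7.95
eef_pos: [492.1, 91.6, 60.1]
eef_rot: [-3.141, 0.0, -2.135]
wrist_force: [0.3, 0.5, -0.4]
finger_gap: 49.7
```

```bash
python3 go.py; python3 - <<'E'
from h import *
c=snap("side"); save(c,"s4.png",(200,120,150,140),4)
E
```

```text
t 8.0 [492.1  91.6  60.1] yaw [-3.141  0.    -2.135] j [ 0.11  0.38  1.81  0.    0.95 -2.47] F [ 0.3  0.5 -0.4] gap 49.7
```

View pics/s4.png

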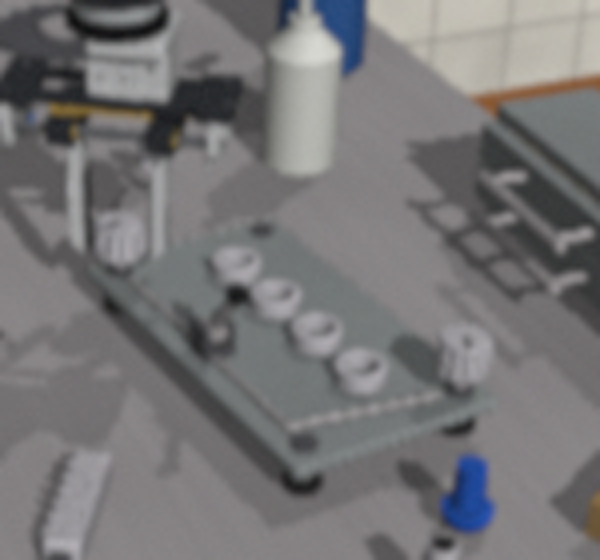

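Fingers straddle knob a (crop px (120,237)), still closing.

>>> send_rows([
  [[0, 0, 0, 0, 0], [0, 0, 0, 0, 0], [0, 0, 0, 0, 0], [0, 0, 0, 0, 0], [0, 0, 0, 0, 0]],
], newtons=12)

```text
clock: 8.5
eef_pos: [492.1, 91.5, 59.8]
eef_rot: [-3.141, 0.0, -2.135]
wrist_force: [0.4, -0.5, -0.6]
finger_gap: 35.6
```

>>> send_rows([
  [[0, 0, 0, 0, 8], [0, 0, 0, 0, 16], [0, 0, 0, 0.3, 24], [0, 0, 0, 0.5, 32], [0, 0, 0, 0.7, 40], [0, 0, 0, 1, 48], [0, 0, 0, 1, 56]],
])

```text
clock: 9.2
eef_pos: [492.0, 91.7, 58.8]
eef_rot: [3.141, -0.0, -3.118]
wrist_force: [0.7, 1.1, -0.7]
finger_gap: 35.7
```

```bash
python3 go.py; python3 - <<'E'
from h import *
print(manip.read_state()["moment"])
E
```

```text
t 9.2 [492.   91.7  58.8] yaw [ 3.141 -0.    -3.118] j [ 0.11  0.38  1.81  0.    0.95 -1.48] F [ 0.7  1.1 -0.7] gap 35.7
[ 0.39535445 -0.31055807  0.07175379]
```

>>> send_rows([
  [[0, 0, 0, 0.2, 8], [0, 0, 0, 0.4, 16], [0, 0, 0, 0.6, 24], [0, 0, 0, 0.8, 32], [0, 0, 0, 1, 40], [0, 0, 0, 1.1, 48], [0, 0, 0, 1.3, 56], [0, 0, 0, 1.5, 64], [0, 0, 0, 1.6, 72], [0, 0, 0, 1.8, 80]],
])

```text
clock: 10.2
eef_pos: [492.4, 91.9, 57.3]
eef_rot: [3.14, -0.0, 1.769]
wrist_force: [1.0, 1.1, 3.7]
finger_gap: 35.4
```

```bash
python3 go.py
```

```text
t 10.2 [492.4  91.9  57.3] yaw [ 3.14  -0.     1.769] j [ 0.11  0.39  1.81  0.    0.95 -0.09] F [1.  1.1 3.7] gap 35.4
```

>>> send_rows([
  [[0, 0, 0, 0.2, 8], [0, 0, 0, 0.4, 16], [0, 0, 0, 0.6, 24], [0, 0, 0, 0.8, 32], [0, 0, 0, 1, 40], [0, 0, 0, 1.1, 48], [0, 0, 0, 1.3, 56], [0, 0, 0, 1.5, 64]],
])

```text
clock: 11.0
eef_pos: [492.7, 91.7, 56.3]
eef_rot: [3.141, -0.002, 0.652]
wrist_force: [2.8, -0.7, 1.7]
finger_gap: 36.0
```

```bash
python3 go.py; python3 -c "
from h import *
print(manip.read_state()['moment'])"
```

```text
t 11.0 [492.7  91.7  56.3] yaw [ 3.141e+00 -2.000e-03  6.520e-01] j [0.11 0.39 1.81 0.   0.94 1.03] F [ 2.8 -0.7  1.7] gap 36.0
[-0.16396461 -0.49339162  0.02628662]
```

>>> send_rows([
  [[0, 0, 0, 0.1, 8], [0, 0, 0, 0.3, 16], [0, 0, 0, 0.5, 25], [0, 0, 0, 0.5, 25]],
])

```text
clock: 11.4
eef_pos: [492.5, 91.5, 55.4]
eef_rot: [3.141, -0.001, 0.218]
wrist_force: [2.5, -1.5, 2.7]
finger_gap: 35.6
```

>>> send_rows([
  [[1, 0, 0, 0, 0], [1, 0, 0, 0, 0], [1, 0, 0, 0, 0], [1, 0, 0, 0, 0], [1, 0, 0, 0, 0], [1, 0, 0, -40, 0], [1, 0, 0, -85, 0], [1, 0, 0, -85, 0]],
])

```text
clock: 12.2
eef_pos: [494.3, 91.9, 145.3]
eef_rot: [3.141, -0.008, 0.222]
wrist_force: [-0.0, 0.7, -0.3]
finger_gap: 93.2
```

```bash
python3 go.py 656.5 -147.6 140 2.0
```

```text
t 12.2 [494.3  91.9 145.3] yaw [ 3.141 -0.008  0.222] j [0.11 0.26 1.74 0.   1.13 1.46] F [-0.   0.7 -0.3] gap 93.2
[105.6, 269.3, 5.3, -101.9]
```

>>> send_rows([
  [[1, 16, 45, 5, -8], [1, 32, 90, 5, -16], [1, 48, 135, 5, -24], [1, 64, 180, 5, -32], [1, 80, 225, 5, -40], [1, 105.5, 269, 5, -48], [1, 105.5, 269, 5, -56], [1, 105.5, 269, 5, -64], [1, 105.5, 269, 5, -72], [1, 105.5, 269, 5, -80]],
])

```text
clock: 13.2
eef_pos: [653.8, -147.8, 134.0]
eef_rot: [-3.141, -0.0, 1.623]
wrist_force: [-1.2, 0.0, 0.1]
finger_gap: 94.0
```

>>> send_rows([
  [[1, 0, 0, 0, -8], [1, 0, 0, 0, -16], [1, 0, 0, 0, -24], [1, 0, 0, 0, -32], [1, 0, 0, 0, -40], [1, 0, 0, 0, -48], [1, 0, 0, 0, -56], [1, 0, 0, 0, -64], [1, 0, 0, 0, -72], [1, 0, 0, 0, -80]],
])

```text
clock: 14.2
eef_pos: [653.8, -147.7, 134.1]
eef_rot: [3.141, -0.001, 3.02]
wrist_force: [0.1, -0.6, -0.7]
finger_gap: 94.2
```

>>> send_rows([
  [[1, 0, 0, 0, -8], [1, 0, 0, 0, -16], [1, 0, 0, 0, -24], [1, 0, 0, 0, -32], [1, 0, 0, 0, -37], [1, 0, 0, 0, -37]],
])

```text
clock: 14.8
eef_pos: [653.8, -147.7, 134.2]
eef_rot: [3.141, -0.001, -2.622]
wrist_force: [0.5, -0.1, -0.7]
finger_gap: 93.9
```

```bash
python3 - <<'E'
from fit import *
import go
x=np.load("stand.npy")
t=snap("top"); s=snap("side")
save(t,"t5.png",(215,140,120,100),4)
for n in("knob_b","seat1"):
  for c in(t,s): print(n,[(np.round(r["rect"],1).tolist(),round(r["conf"],2)) for r in manip.find_in(n,c)])
E
python3 go.py 656.5 -147.6 58 -2.58
```

```text
knob_b []
knob_b [([223.8, 171.2, 15.1, 27.7], 0.58), ([307.8, 202.6, 14.1, 13.5], 0.47)]
seat1 [([223.9, 160.5, 63.9, 63.3], 0.63)]
seat1 [([224.3, 172.2, 97.6, 69.7], 0.72), ([212.4, 230.9, 18.3, 40.0], 0.19)]
t 15.1 [ 653.9 -147.7  134.9] yaw [ 3.142 -0.    -2.625] j [-0.28  0.63  1.22 -0.    1.29 -2.36] F [ 1.3  0.2 -0. ] gap 93.7
[-2.3, -1.2, 76.9, -2.6]
```

View pics/t5.png

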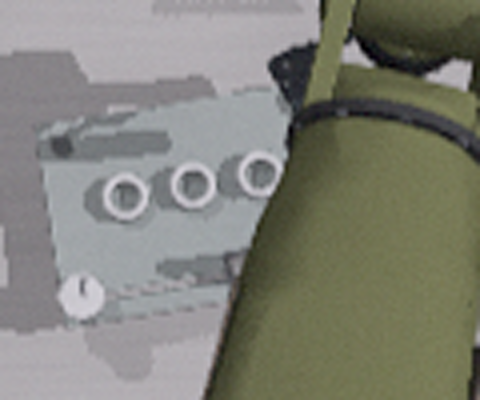

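The top crop shows the stand unmoved (seat 1 at about (246,189)) and knob a's tick mark turned. The arm hides knob b, so I grip it from the fitted pose.

>>> send_rows([
  [[1, -2.5, -1, 30, 0], [1, -2.5, -1, 60, 0], [1, -2.5, -1, 76, 0], [0, -2.5, -1, 76, 0], [0, -2.5, -1, 76, 0], [0, -2.5, -1, 76, 0], [0, -2.5, -1, 76, 0], [0, -2.5, -1, 76, 0], [0, -2.5, -1, 76, 0], [0, -2.5, -1, 76, 0]],
])

```text
clock: 16.1
eef_pos: [656.7, -147.4, 59.2]
eef_rot: [-3.141, 0.0, -2.624]
wrist_force: [1.0, -0.6, -0.2]
finger_gap: 41.9
```

>>> send_rows([
  [[0, 0, 0, 0, 0], [0, 0, 0, 0, 0], [0, 0, 0, 0, 0], [0, 0, 0, 0, 0]],
])

```text
clock: 16.5
eef_pos: [657.0, -147.9, 59.4]
eef_rot: [-3.14, 0.001, -2.624]
wrist_force: [1.8, -4.6, 1.8]
finger_gap: 35.8
```

```bash
python3 go.py
```

```text
t 16.5 [ 657.  -147.9   59.4] yaw [-3.140e+00  1.000e-03 -2.624e+00] j [-0.28  0.72  1.27 -0.    1.15 -2.36] F [ 1.8 -4.6  1.8] gap 35.8
```

>>> send_rows([
  [[0, 0, 0, 0.2, 8], [0, 0, 0, 0.3, 16], [0, 0, 0, 0.4, 24], [0, 0, 0, 0.6, 32], [0, 0, 0, 0.8, 40], [0, 0, 0, 1, 48], [0, 0, 0, 1.1, 56], [0, 0, 0, 1.2, 64], [0, 0, 0, 1.4, 72], [0, 0, 0, 1.5, 80]],
])

```text
clock: 17.5
eef_pos: [657.0, -147.2, 57.8]
eef_rot: [3.141, 0.001, 2.258]
wrist_force: [3.1, -0.8, 1.4]
finger_gap: 35.7
```

```bash
python3 go.py;python3 -c "
from h import *
print(manip.read_state()['moment'])"
```

```text
t 17.5 [ 657.  -147.2   57.8] yaw [3.141e+00 1.000e-03 2.258e+00] j [-0.27  0.72  1.27  0.    1.15 -0.96] F [ 3.1 -0.8  1.4] gap 35.7
[-0.13491569 -0.66144586  0.06654969]
```

>>> send_rows([
  [[0, 0, 0, 0.2, 8], [0, 0, 0, 0.3, 16], [0, 0, 0, 0.4, 24], [0, 0, 0, 0.6, 32], [0, 0, 0, 0.8, 40], [0, 0, 0, 1, 48], [0, 0, 0, 1.1, 56], [0, 0, 0, 1.2, 64], [0, 0, 0, 1.4, 72], [0, 0, 0, 1.5, 80]],
])

```text
clock: 18.5
eef_pos: [657.8, -147.0, 57.1]
eef_rot: [3.139, -0.002, 0.862]
wrist_force: [6.4, 0.8, 4.2]
finger_gap: 36.1
```

```bash
python3 go.py
```

```text
t 18.5 [ 657.8 -147.    57.1] yaw [ 3.139e+00 -2.000e-03  8.620e-01] j [-0.27  0.72  1.27  0.    1.15  0.43] F [6.4 0.8 4.2] gap 36.1
```

>>> send_rows([
  [[0, 0, 0, 0.1, 8], [0, 0, 0, 0.2, 16], [0, 0, 0, 0.3, 24], [0, 0, 0, 0.4, 32], [0, 0, 0, 0.5, 40], [0, 0, 0, 0.6, 48], [0, 0, 0, 0.7, 56], [0, 0, 0, 0.8, 64], [0, 0, 0, 0.9, 72], [0, 0, 0, 1, 80]],
])

```text
clock: 19.5
eef_pos: [657.9, -147.9, 56.5]
eef_rot: [-3.141, -0.004, -0.535]
wrist_force: [4.6, -4.1, 6.2]
finger_gap: 35.8
```

```bash
python3 go.py;python3 -c "
from h import *
print(manip.read_state()['moment'])"
```

```text
t 19.5 [ 657.9 -147.9   56.5] yaw [-3.141 -0.004 -0.535] j [-0.28  0.72  1.27 -0.    1.15  1.83] F [ 4.6 -4.1  6.2] gap 35.8
[-0.80366434 -0.80822394  0.04827746]
```

>>> send_rows([
  [[1, 0, 0, 0, 0], [1, 0, 0, 0, 0], [1, 0, 0, 0, 0], [1, 0, 0, 0, 0], [1, 0, 0, 0, 0], [1, 0, 0, -30, 0], [0, 0, 0, -60, 0], [0, 0, 0, -60, 0], [0, 0, 0, -60, 0], [0, 0, 0, -60, 0]],
])

```text
clock: 20.5
eef_pos: [656.1, -147.2, 113.8]
eef_rot: [3.141, 0.002, -0.529]
wrist_force: [-0.0, -0.2, -0.5]
finger_gap: 55.2
```

```bash
python3 - <<'E'
from fit import *
x=np.load("stand.npy")
for n,p in dict(a=(-28,125,35),b=(65,-95,35),c=(-40,-95,35),d=(45,105,35)).items(): print(n,(M(x).apply(p)+x[:3]).round(1))
E
python3 go.py 652 -113 55 0.14
```

```text
a [528.6  92.1  34.3]
b [ 651.2 -112.8   32.5]
c [ 547.3 -127.4   33.5]
d [603.6  82.4  33.5]
t 20.5 [ 656.1 -147.2  113.8] yaw [ 3.141e+00  2.000e-03 -5.290e-01] j [-0.28  0.66  1.23  0.    1.25  1.82] F [-0.  -0.2 -0.5] gap 55.2
[-20.8, -27.5, 58.8, -38.3]
```

>>> send_rows([
  [[0, -24, -31, 20, -8], [0, -24, -31, 20, -16], [0, -24, -31, 20, -24], [0, -24, -31, 20, -32], [0, -24, -31, 20, -38.5], [0, -24, -31, 45, -38.5], [0, -24, -31, 62, -38.5], [0, -24, -31, 66, -38.5], [0, -24, -31, 66, -38.5]],
])

```text
clock: 21.4
eef_pos: [651.0, -108.4, 47.9]
eef_rot: [-3.141, 0.002, 0.142]
wrist_force: [0.5, 0.0, 0.3]
finger_gap: 0.3
```

>>> send_rows([
  [[0, 0, 0, 0.7, 0], [0, 0, 0, 1.4, 0], [0, 0, 0, 2.1, 0], [0, 0, 0, 2.8, 0], [0, 0, 0, 3.5, 0], [0, 0, 0, 4.2, 0], [0, 0, 0, 4.2, 0]],
])

```text
clock: 22.1
eef_pos: [651.5, -108.5, 44.7]
eef_rot: [-3.142, 0.0, 0.143]
wrist_force: [-0.8, 0.5, -0.5]
finger_gap: 0.7
```

>>> send_rows([
  [[0, 0, 0, 0.5, 0], [0, 0, 0, 1, 0], [0, 0, 0, 1, 0]],
])

```text
clock: 22.4
eef_pos: [651.5, -108.5, 43.7]
eef_rot: [-3.142, 0.0, 0.143]
wrist_force: [-0.7, -0.1, 0.8]
finger_gap: 0.4
```

>>> send_rows([
  [[0, 0, 0, 0.5, 0], [0, 0, 0, 1, 0], [0, 0, 0, 1, 0]],
])

```text
clock: 22.7
eef_pos: [651.5, -108.5, 42.7]
eef_rot: [-3.142, 0.0, 0.143]
wrist_force: [0.4, -0.6, -0.4]
finger_gap: 0.5
```

>>> send_rows([
  [[0, 0, 0, 0.4, 0], [0, 0, 0, 0.8, 0], [0, 0, 0, 0.8, 0]],
])

```text
clock: 23.0
eef_pos: [651.6, -108.5, 42.2]
eef_rot: [3.142, -0.0, 0.143]
wrist_force: [-1.1, 0.0, 2.1]
finger_gap: 0.8
```

>>> send_rows([
  [[0, 0, 0, 0.4, 0], [0, 0, 0, 0.8, 0], [0, 0, 0, 0.8, 0]],
])

```text
clock: 23.3
eef_pos: [651.7, -108.5, 41.9]
eef_rot: [3.141, -0.0, 0.143]
wrist_force: [-3.2, 0.4, 7.3]
finger_gap: 0.6
```

>>> send_rows([
  [[0, 0, 0, 0.4, 0], [0, 0, 0, 0.8, 0], [0, 0, 0, 0.8, 0]],
])

```text
clock: 23.6
eef_pos: [651.8, -108.5, 41.7]
eef_rot: [3.141, -0.001, 0.143]
wrist_force: [-5.7, 1.6, 12.2]
finger_gap: 0.8
```

>>> send_rows([
  [[0, 0, 0, -30, 0], [0, 0, 0, -50, 0]],
])

```text
clock: 23.8
eef_pos: [651.7, -108.5, 91.6]
eef_rot: [3.141, -0.0, 0.143]
wrist_force: [0.2, 0.2, 0.4]
finger_gap: 1.0
```

```bash
python3 go.py 528.6 92.1 91 0.14 528.6 92.1 45 0.14
```

```text
t 23.8 [ 651.7 -108.5   91.6] yaw [ 3.141 -0.     0.143] j [-0.22  0.66  1.29  0.    1.19  1.21] F [0.2 0.2 0.4] gap 1.0
[-93.3, -216.1, 0.6, 0.1]
[-93.3, -216.1, 46.6, 0.1]
```

>>> send_rows([
  [[0, -20, -45, 0, 0], [0, -40, -90, 0, 0], [0, -60, -135, 0, 0], [0, -80, -180, 0, 0], [0, -93, -216, 0, 0], [0, -93, -216, 25, 0], [0, -93, -216, 42, 0], [0, -93, -216, 46.5, 0], [0, -93, -216, 48, 0], [0, -93, -216, 48, 0]],
])

```text
clock: 24.8
eef_pos: [529.2, 91.9, 42.9]
eef_rot: [3.142, -0.001, 0.142]
wrist_force: [0.1, 1.1, 0.1]
finger_gap: 0.5
```

>>> send_rows([
  [[0, 0, 0, 0.4, 0], [0, 0, 0, 0.8, 0], [0, 0, 0, 0.8, 0]],
])

```text
clock: 25.1
eef_pos: [529.3, 92.0, 42.3]
eef_rot: [3.141, -0.001, 0.142]
wrist_force: [0.6, -0.1, 5.7]
finger_gap: 0.3
```

>>> send_rows([
  [[0, 0, 0, 0.4, 0], [0, 0, 0, 0.8, 0], [0, 0, 0, 0.8, 0]],
])

```text
clock: 25.4
eef_pos: [529.4, 92.0, 41.9]
eef_rot: [3.141, -0.001, 0.142]
wrist_force: [-2.5, -1.4, 12.3]
finger_gap: 0.4
```

>>> send_rows([
  [[0, 0, 0, 0.4, 0], [0, 0, 0, 0.8, 0], [0, 0, 0, 0.8, 0]],
])

```text
clock: 25.7
eef_pos: [529.4, 92.0, 41.6]
eef_rot: [3.141, -0.002, 0.143]
wrist_force: [-5.9, -1.9, 19.9]
finger_gap: 0.7
```

>>> send_rows([
  [[0, 0, 0, -20, 0], [0, 73, 20, -20, 0], [0, 73, 20, -20, 0], [0, 73, 20, -8, 0], [0, 73, 20, -3, 0], [0, 73, 20, -3, 0], [0, 73, 20, -2.2, 0], [0, 73, 20, -1.6, 0], [0, 73, 20, -1.6, 0]],
])

```text
clock: 26.6
eef_pos: [603.2, 82.8, 42.1]
eef_rot: [3.142, 0.001, 0.143]
wrist_force: [-3.6, -1.4, 8.1]
finger_gap: 0.4
```

>>> send_rows([
  [[0, 0, 0, 0.4, 0], [0, 0, 0, 0.8, 0], [0, 0, 0, 0.8, 0]],
])

```text
clock: 26.9
eef_pos: [603.3, 82.8, 41.8]
eef_rot: [3.142, 0.0, 0.143]
wrist_force: [-6.5, -1.5, 14.0]
finger_gap: 0.6
```

>>> send_rows([
  [[0, 0, 0, 0.4, 0], [0, 0, 0, 0.8, 0], [0, 0, 0, 0.8, 0]],
])

```text
clock: 27.2
eef_pos: [603.4, 82.8, 41.6]
eef_rot: [3.142, 0.0, 0.143]
wrist_force: [-9.5, -1.8, 18.4]
finger_gap: 0.3
```

```bash
python3 go.py 603.6 82.4 45 0.14 547.3 -127.4 60 0.14
```

```text
t 27.2 [603.4  82.8  41.6] yaw [3.142 0.    0.143] j [ 0.08  0.61  1.49 -0.    1.03  1.5 ] F [-9.5 -1.8 18.4] gap 0.3
[0.2, 0.4, -3.4, 0.2]
[-85.4, 200.1, -18.4, 0.2]
```

>>> send_rows([
  [[0, 0, 0, -30, 0], [0, -20, 50, -30, 0], [0, -42, 100, -30, 0], [0, -64, 150, -30, 0], [0, -85.5, 200, -30, 0], [0, -85.5, 200, -14, 0], [0, -85.5, 200, -3, 0], [0, -85.5, 200, -2, 0], [0, -85.5, 200, -2, 0]],
])

```text
clock: 28.1
eef_pos: [547.6, -127.2, 42.2]
eef_rot: [3.141, 0.0, 0.143]
wrist_force: [-1.5, -3.7, 4.2]
finger_gap: 0.5
```

>>> send_rows([
  [[0, 0, 0, 0.4, 0], [0, 0, 0, 0.8, 0], [0, 0, 0, 0.8, 0]],
])

```text
clock: 28.4
eef_pos: [547.8, -126.9, 41.9]
eef_rot: [3.14, 0.0, 0.144]
wrist_force: [-6.2, -6.3, 11.4]
finger_gap: 0.6
```

>>> send_rows([
  [[0, 0, 0, 0.4, 0], [0, 0, 0, 0.8, 0], [0, 0, 0, 0.8, 0]],
])

```text
clock: 28.7
eef_pos: [547.8, -126.9, 41.7]
eef_rot: [3.14, -0.0, 0.144]
wrist_force: [-9.0, -5.7, 18.8]
finger_gap: 0.7
```

>>> send_rows([
  [[0, 0, 0, -30, 0], [0, -50, -50, -30, 0], [0, -90, -54, -30, 0], [0, -90, -54, 0, 0], [0, -90, -54, 26, 0], [0, -90, -54, 31, 0], [0, -90, -54, 31, 0]],
])

```text
clock: 29.4
eef_pos: [450.4, -85.6, 9.1]
eef_rot: [-3.14, 0.002, 0.144]
wrist_force: [0.3, -0.2, 0.5]
finger_gap: 0.4
```

>>> send_rows([
  [[0, 0, 0, 0.7, 0], [0, 0, 0, 1.4, 0], [0, 0, 0, 1.4, 0]],
])

```text
clock: 29.7
eef_pos: [451.2, -86.4, 8.3]
eef_rot: [-3.141, -0.0, 0.143]
wrist_force: [-0.5, 1.4, 3.2]
finger_gap: 0.5
```

>>> send_rows([
  [[0, 0, 0, 0.5, 0], [0, 0, 0, 0.8, 0], [0, 0, 0, 0.8, 0]],
])

```text
clock: 30.0
eef_pos: [451.3, -86.5, 8.2]
eef_rot: [-3.141, -0.001, 0.143]
wrist_force: [-4.6, 5.2, 17.4]
finger_gap: 0.7
```

All four corners are firm and equal: plate about 34 mm above the bench, against 35 mm minus about 1 mm of pad give. Now flip the lever back.

```bash
python3 go.py 525 -110 160 1.71
```

```text
t 30.0 [451.3 -86.5   8.2] yaw [-3.141e+00 -1.000e-03  1.430e-01] j [-0.27  0.4   1.94  0.    0.8   1.16] F [-4.6  5.2 17.4] gap 0.7
[69.6, 33.8, -151.8, -89.8]
```

>>> send_rows([
  [[0, 0, 0, -50, 0], [0, 0, 0, -100, -8], [0, 30, 15, -150, -16], [0, 69.5, 34, -152, -24], [0, 69.5, 34, -152, -32], [0, 69.5, 34, -152, -40], [0, 69.5, 34, -152, -48], [0, 69.5, 34, -152, -56], [0, 69.5, 34, -152, -64], [0, 69.5, 34, -152, -72]],
])

```text
clock: 31.0
eef_pos: [524.5, -110.5, 159.2]
eef_rot: [-3.141, 0.0, 1.405]
wrist_force: [0.2, 0.0, 0.3]
finger_gap: 0.4
```

>>> send_rows([
  [[0, 0, 0, 0, -8], [0, 0, 0, 0, -16], [0, 0, 0, 30, -18], [0, 0, 0, 59, -18], [0, 0, 0, 59, -18]],
])

```text
clock: 31.5
eef_pos: [522.8, -110.1, 97.1]
eef_rot: [-3.136, -0.002, 1.713]
wrist_force: [-0.2, 0.7, -0.1]
finger_gap: 0.4
```

```bash
python3 go.py 525 -110 100 1.71 512.5 -18.7 100 1.71
```

```text
t 31.5 [ 522.8 -110.1   97.1] yaw [-3.136e+00 -2.000e-03  1.713e+00] j [-0.28  0.39  1.68 -0.    1.07 -0.42] F [-0.2  0.7 -0.1] gap 0.4
[-0.2, 2.2, -2.9, 0.2]
[91.9, 2.8, -2.9, 0.2]
```

>>> send_rows([
  [[0, 14, 1, 0, 0], [0, 26, 1, 0, 0], [0, 38, 1, 0, 0], [0, 48, 1, 0, 0], [0, 58, 1, 0, 0], [0, 68, 1, 0, 0], [0, 76, 1, 0, 0], [0, 84, 1, 0, 0], [0, 89, 1, 0, 0], [0, 92, 1, 0, 0]],
])

```text
clock: 32.5
eef_pos: [512.6, -20.1, 100.3]
eef_rot: [-3.142, 0.003, 1.714]
wrist_force: [3.7, -23.4, -0.8]
finger_gap: 0.5
```

>>> send_rows([
  [[0, 0, 0, 0, 0], [0, 0, 0, 0, 0]],
])

```text
clock: 32.7
eef_pos: [512.6, -20.5, 100.3]
eef_rot: [-3.142, 0.002, 1.713]
wrist_force: [1.5, -13.3, 0.8]
finger_gap: 0.3
```

>>> send_rows([
  [[0, -15, 0, 0, 0], [0, -15, 0, -50, 0], [0, -15, 0, -80, 0], [0, -15, 0, -80, 0]],
])

```text
clock: 33.1
eef_pos: [516.1, -34.6, 184.1]
eef_rot: [3.136, 0.001, 1.713]
wrist_force: [0.8, -1.0, 0.0]
finger_gap: 0.5
```

```bash
python3 - <<'E'
from fit import *
c=snap("side"); t=snap("top")
save(c,"s6.png",(200,110,150,150),4)
for n in("weight1_mid",):
  for k in(t,c): print([(np.round(r["rect"],1).tolist(),round(r["conf"],2)) for r in manip.find_in(n,k)])
E
python3 go.py
```

```text
[([350.7, 188.7, 16.3, 11.0], 0.62), ([333.2, 170.7, 9.4, 14.8], 0.59), ([224.2, 153.6, 97.9, 68.2], 0.33)]
[([303.5, 255.1, 15.2, 16.4], 0.64), ([310.4, 236.6, 13.0, 17.7], 0.63), ([309.4, 202.7, 11.4, 14.0], 0.19)]
t 33.3 [514.  -34.2 178.9] yaw [-3.139e+00 -1.000e-03  1.713e+00] j [-0.14  0.26  1.66  0.    1.23 -0.28] F [-1.1  0.4 -0.2] gap 0.5
```

View pics/s6.png

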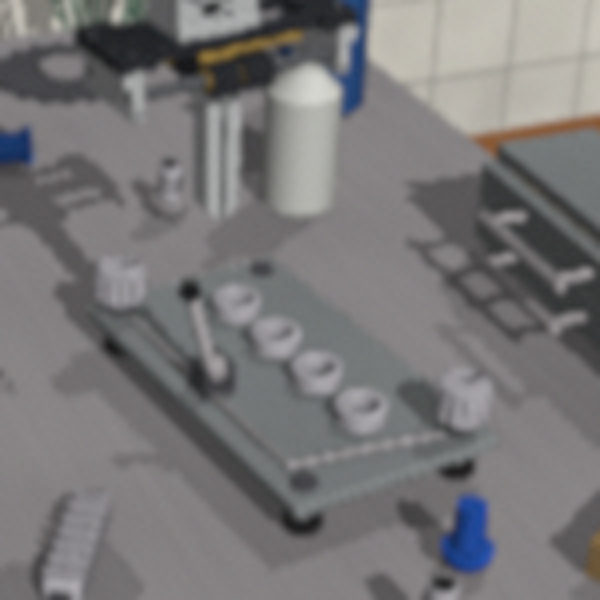

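Lever ball at side px (247.5,182), the locked position; stand unmoved. Next the weights: check the dispenser's clearance and refine both weights.

```bash
python3 - <<'E'
from fit import *
x=np.load("stand.npy"); c=snap("side"); t=snap("top")
print("disp base",at_z(c,275,160,0).round(), "top", [at_z(t,r["rect"][0]+r["rect"][2]/2,r["rect"][1]+r["rect"][3]/2,90).round() for r in manip.find_in("dispenser",t)[:1]])
a=cv2.resize(c["img"][135:175,225:265,::-1],(380,380),interpolation=2); b=cv2.resize(c["img"][245:285,290:330,::-1],(380,380),interpolation=2)
a2=cv2.resize(t["img"][175:205,165:195,::-1],(380,200),interpolation=2) if 0 else cv2.resize(t["img"][180:200,165:205,::-1],(380,190),interpolation=2); b2=cv2.resize(t["img"][180:200,340:380,::-1],(380,190),interpolation=2)
cv2.imwrite("pics/w7.png",np.vstack([np.hstack([a,b]),np.hstack([a2,b2])]))
E
```

```text
disp base [732. 272.   0.] top [array([732., 280.,  90.])]
```

View pics/w7.png

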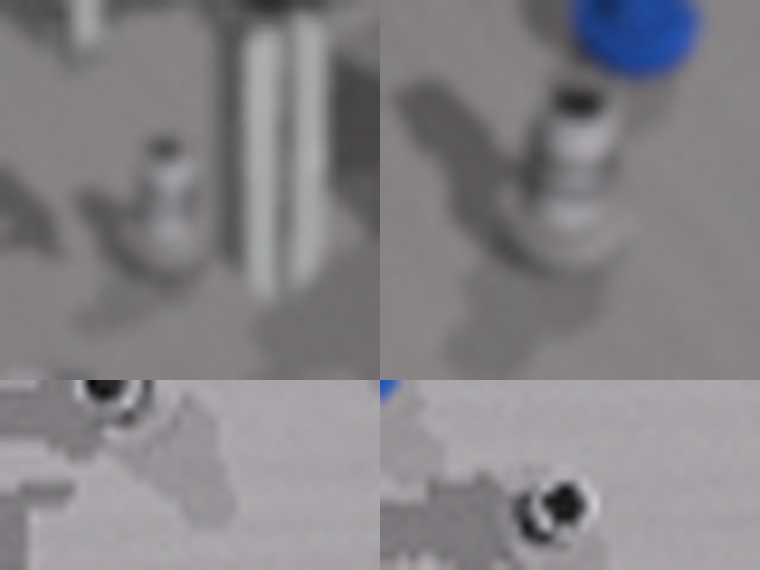

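Weight L has been knocked aside: its bore is now at top (175.8,180.5), side (242.4,150.6), against (179,187) before. Weight R is unchanged.

```bash
python3 - <<'E'
from fit import *
x=np.load("stand.npy"); c=snap("side"); t=snap("top")
for n,p,q in(("L",(175.4,180.1),(242,150.2)),("R",(359.1,192.5),(310.6,255.3))): print(n,tri(t,np.array(p)-x[8:10],c,np.array(q)-x[10:12]))
print(at_z(t,*(np.array((177,181.5))-x[8:10]),18),at_z(c,*(np.array((225+170/9.5,135+232/9.5))-x[10:12]),14))
print("R dome",at_z(t,*(np.array((357.5,193.7))-x[8:10]),18),at_z(c,*(np.array((290+188/9.5,245+225/9.5))-x[10:12]),16))
print([(M(x).apply((12,y,49))+x[:3]).round(1).tolist() for y in(84,28,-28,-84)])
E
python3 go.py 605 285 120 1.57
```

```text
L (array([608.79872393, 286.50657632,  56.30458268]), np.float64(0.3050871828237313))
R (array([ 551.44491575, -309.41001047,   54.34598603]), np.float64(0.3058145251142696))
[609.26685935 290.43738346  18.        ] [616.49321936 296.3322391   14.        ]
R dome [ 551.33051327 -312.25561318   18.        ] [ 550.38914447 -313.5794096    16.        ]
[[574.0, 57.0, 47.7], [581.8, 1.6, 47.5], [589.6, -53.9, 47.3], [597.4, -109.3, 47.1]]
t 33.5 [514.4 -34.1 179.6] yaw [-3.14  -0.     1.713] j [-0.14  0.26  1.66  0.    1.23 -0.28] F [-0.4 -0.4  1. ] gap 0.6
[303.0, 135.1, 59.6, 8.2]
```

>>> send_rows([
  [[1, 46, 21, 0, -8], [1, 92, 42, 0, -16], [1, 138, 63, 0, -24], [1, 184, 84, 0, -32], [1, 230, 105, 10, -40], [1, 276, 126, 30, -48], [1, 304.5, 139, 50, -56], [1, 304.5, 139, 69, -64], [1, 304.5, 139, 69, -72], [1, 304.5, 139, 69, -80]],
])

```text
clock: 34.55
eef_pos: [608.4, 287.2, 109.6]
eef_rot: [-3.141, -0.002, 3.116]
wrist_force: [0.0, -0.5, -0.3]
finger_gap: 76.9
```

```bash
python3 go.py 609.3 287.5 31 3.1416; python3 - <<'E'
from fit import *
x=np.load("stand.npy"); c=snap("side"); save(c,"s8.png",(215,110,60,60),8)
p=np.array([[609,286.5,54],[609,288,0]]); print(((proj(c,p)+x[10:12])-[215,110])*8)
E
```

```text
t 34.5 [608.4 287.2 109.6] yaw [-3.141e+00 -2.000e-03  3.116e+00] j [ 0.39  0.67  1.23  0.    1.25 -1.16] F [ 0.  -0.5 -0.3] gap 76.9
[-0.9, 0.3, 78.6, -1.5]
[[216.06175954 326.29155654]
 [214.30358836 433.82936781]]
```

View pics/s8.png

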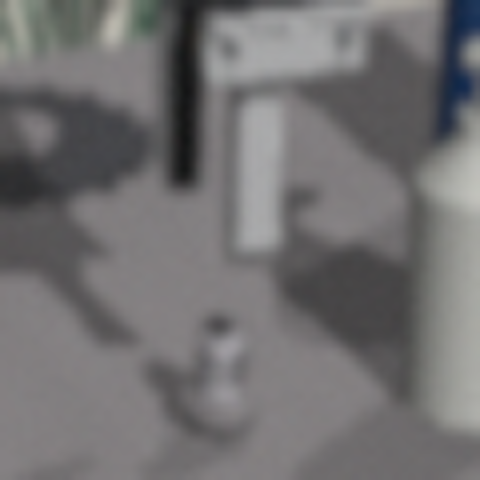

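Weight L's top is at crop (220,325), as predicted. Descend and grip.

>>> send_rows([
  [[1, -1, 0, 30, 0], [1, -1, 0, 60, 0], [1, -1, 0, 78, 0], [0, -1, 0, 78, 0], [0, -1, 0, 78, 0], [0, -1, 0, 78, 0], [0, -1, 0, 78, 0], [0, -1, 0, 78, 0], [0, -1, 0, 78, 0], [0, -1, 0, 78, 0]],
], newtons=15)

```text
clock: 35.6
eef_pos: [610.0, 287.0, 33.4]
eef_rot: [3.141, 0.0, 3.11]
wrist_force: [-0.5, 0.8, -0.2]
finger_gap: 41.4
```

>>> send_rows([
  [[0, 0, 0, 0, 0], [0, 0, 0, 0, 0], [0, 0, 0, 0, 0], [0, 0, 0, 0, 0], [0, 0, 0, 0, 0]],
], newtons=25)

```text
clock: 36.1
eef_pos: [609.9, 286.9, 33.2]
eef_rot: [3.142, -0.0, 3.11]
wrist_force: [0.4, 0.4, 0.1]
finger_gap: 20.5
```

>>> send_rows([
  [[0, 0, 0, -30, 0], [0, 0, 0, -60, 0], [0, 0, 0, -80, 0], [0, 0, 0, -80, 0]],
])

```text
clock: 36.5
eef_pos: [611.1, 287.4, 116.2]
eef_rot: [3.14, 0.004, 3.11]
wrist_force: [-0.6, 0.6, -1.1]
finger_gap: 20.7
```

```bash
python3 go.py 574 57 112 2.4; python3 - <<'E'
from fit import *
c=snap("side"); save(c,"s9.png",(215,90,60,60),8)
E
```

```text
t 36.5 [611.1 287.4 116.2] yaw [3.14  0.004 3.11 ] j [ 0.39  0.66  1.23 -0.    1.25 -1.15] F [-0.6  0.6 -1.1] gap 20.7
[29.7, -231.4, 4.2, 40.7]
```

View pics/s9.png

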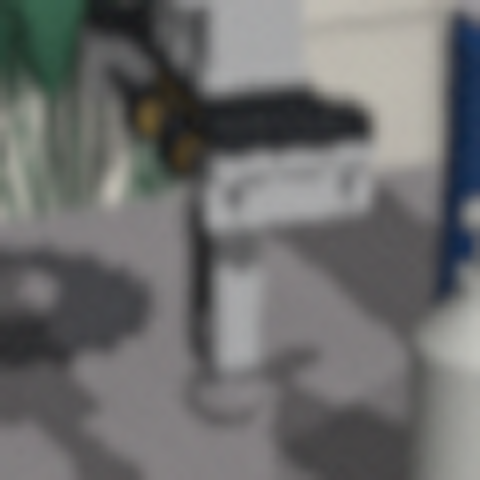

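Weight L is held (gap 20.7 mm, dome showing under the fingers at crop (228,400)). Carry it to seat 1.

>>> send_rows([
  [[0, 3, -26, 0, 0], [0, 6, -52, 0, 0], [0, 9, -78, 0, 0], [0, 12, -104, 0, 0], [0, 15, -130, 0, 0], [0, 18, -156, 0, 0], [0, 21, -182, 0, 0], [0, 24, -208, 0, 0], [0, 28, -226, 0, 0], [0, 29.5, -231.5, 0, 0]],
])

```text
clock: 37.55
eef_pos: [572.1, 55.0, 111.5]
eef_rot: [-3.141, -0.003, 3.108]
wrist_force: [1.0, 0.5, -2.3]
finger_gap: 20.4
```

>>> send_rows([
  [[0, 0, 0, 0, 0], [0, 0, 0, 0, 0], [0, 0, 0, 0, 0]],
])

```text
clock: 37.85
eef_pos: [573.1, 57.4, 112.9]
eef_rot: [3.142, -0.0, 3.111]
wrist_force: [-0.2, 0.3, -1.7]
finger_gap: 20.5
```

```bash
python3 go.py 574 57 79 3.11
```

```text
t 37.9 [573.1  57.4 112.9] yaw [ 3.142 -0.     3.111] j [ 0.04  0.46  1.55  0.    1.13 -1.5 ] F [-0.2  0.3 -1.7] gap 20.5
[-0.9, -0.3, 33.9, 0.0]
```

>>> send_rows([
  [[0, -1, 0, 12, 0], [0, -1, 0, 24, 0], [0, -1, 0, 30, 0], [0, -1, 0, 34, 0], [0, -1, 0, 36, 0], [0, -1, 0, 37.5, 0], [0, -1, 0, 37.5, 0]],
])

```text
clock: 38.55
eef_pos: [574.2, 56.5, 75.9]
eef_rot: [3.141, 0.0, 3.11]
wrist_force: [0.2, -0.3, -1.4]
finger_gap: 20.3
```

```bash
python3 - <<'E'
from fit import *
c=snap("side"); t=snap("top"); a=cv2.resize(c["img"][150:210,220:300,::-1],(640,480),interpolation=2); cv2.imwrite("pics/s10.png",a)
E
python3 go.py
```

```text
t 38.6 [574.2  56.5  76. ] yaw [3.142 0.    3.11 ] j [ 0.03  0.5   1.58  0.    1.06 -1.5 ] F [-0.6  0.6 -0.9] gap 20.1
```

View pics/s10.png

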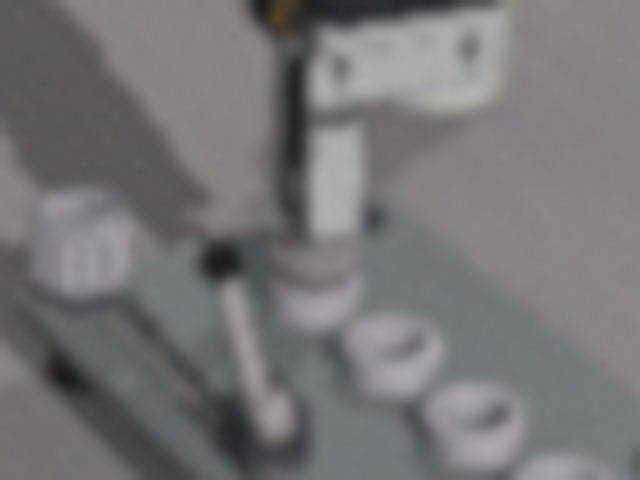

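The dome sits over ring 1 (crop (317,265)), aligned. Lower the last bit, then release.

>>> send_rows([
  [[0, 0, 0, 0.7, 0], [0, 0, 0, 1.4, 0], [0, 0, 0, 1.4, 0]],
])

```text
clock: 38.95
eef_pos: [574.5, 56.6, 75.1]
eef_rot: [3.141, 0.001, 3.11]
wrist_force: [-1.9, 1.3, 6.7]
finger_gap: 20.4
```

>>> send_rows([
  [[0.6, 0, 0, 0, 0], [0.6, 0, 0, 0, 0], [0.6, 0, 0, 0, 0], [0.6, 0, 0, 0, 0], [0.6, 0, 0, 0, 0], [0.6, 0, 0, -30, 0], [0.6, 0, 0, -70, 0], [0.6, 0, 0, -85, 0], [0.6, 0, 0, -85, 0]],
])

```text
clock: 39.85
eef_pos: [575.0, 56.5, 161.6]
eef_rot: [3.141, 0.004, 3.11]
wrist_force: [1.5, -0.1, 0.5]
finger_gap: 56.5
```

```bash
python3 go.py 551.4 -310.5 160 3.11; python3 - <<'E'
from fit import *
x=np.load("stand.npy"); c=snap("side"); t=snap("top")
for n,q,p in(("t",t,x[8:10]),("s",c,x[10:12])):
    print(n,(proj(q,M(x).apply([(12,84,49),(12,84,95)])+x[:3])+p).round(1).tolist(),[(np.round(r["rect"],1).tolist(),round(r["conf"],2)) for r in manip.find_in("weight1_mid",q)])
E
```

```text
t 39.9 [575.   56.5 161.6] yaw [3.141 0.004 3.11 ] j [ 0.03  0.4   1.5   0.    1.23 -1.5 ] F [ 1.5 -0.1  0.5] gap 56.5
[11.8, -367.6, 1.6, -0.0]
t [[245.8, 189.0], [244.9, 187.2]] [([352.5, 190.9, 12.6, 7.9], 0.61), ([334.8, 172.3, 9.6, 14.7], 0.4)]
s [[258.7, 184.6], [259.3, 171.5]] [([309.4, 235.1, 12.4, 18.5], 0.72), ([300.7, 252.5, 17.1, 20.3], 0.61), ([307.6, 202.0, 16.3, 13.7], 0.56)]
```

>>> send_rows([
  [[1, 1, 40, 0, 0], [1, 2, 80, 0, 0], [1, 4, 120, 0, 0], [1, 5, 160, 0, 0], [1, 6, 200, 0, 0], [1, 8, 240, 0, 0], [1, 9, 280, 0, 0], [1, 12, -367.6, 0, 0]],
])

```text
clock: 40.85
eef_pos: [569.8, 295.7, 155.6]
eef_rot: [-3.142, -0.003, 3.121]
wrist_force: [1.7, -1.2, -1.0]
finger_gap: 93.9
```

Sign slip: I sent +y instead of −y. It stayed in free air and hit nothing. Correcting.

```bash
python3 go.py 551.4 -310.5 160 3.11
```

```text
t 40.9 [569.8 295.7 155.6] yaw [-3.142e+00 -3.000e-03  3.121e+00] j [ 0.42  0.55  1.3   0.    1.29 -1.13] F [ 1.7 -1.2 -1. ] gap 93.9
[6.1, -606.4, -4.4, 0.6]
```

>>> send_rows([
  [[1, 0, -45, -5, 0], [1, 1, -90, -5, 0], [1, 2, -135, -5, 0], [1, 3, -180, -5, 0], [1, 3, -225, -5, 0], [1, 4, -270, -5, 0], [1, 4, -315, -5, 0], [1, 5, -360, -5, 0], [1, 5, -405, -5, 0], [1, 6, -450, -5, 0]],
])

```text
clock: 41.85
eef_pos: [551.1, -164.6, 163.0]
eef_rot: [3.141, -0.002, 3.11]
wrist_force: [0.7, 0.2, -0.1]
finger_gap: 94.2
```

```bash
python3 go.py 551.4 -310.5 110 3.11
```

```text
t 41.9 [ 551.1 -164.6  163. ] yaw [ 3.141e+00 -2.000e-03  3.110e+00] j [-0.35  0.4   1.51  0.    1.24 -1.89] F [ 0.7  0.2 -0.1] gap 94.2
[-5.0, -145.8, 53.0, -0.0]
```

>>> send_rows([
  [[1, -2, -45, 0, 0], [1, -3, -90, 0, 0], [1, -5, -130, 0, 0], [1, -5, -146, 10, 0], [1, -5, -146, 50, 0], [1, -5, -146, 53, 0], [1, -5, -146, 53, 0]],
])

```text
clock: 42.55
eef_pos: [551.8, -307.9, 110.2]
eef_rot: [3.14, -0.003, 3.11]
wrist_force: [-0.2, 0.2, 0.9]
finger_gap: 93.9
```

```bash
python3 - <<'E'
from fit import *
x=np.load("stand.npy"); c=snap("side"); t=snap("top")
for k in(c,t): print([(np.round(r["rect"],1).tolist(),round(r["conf"],2)) for r in manip.find_in("weight1_mid",k)])
a=cv2.resize(c["img"][225:285,280:340,::-1],(480,480),interpolation=2); b=cv2.resize(c["img"][150:210,235:285,::-1],(400,480),interpolation=2)[:,:320]
cv2.imwrite("pics/s11.png",np.hstack([a,b]))
print(((proj(c,[[551.3,-309.5,54],[551,-312,0]])+x[10:12])-[280,225])*8)
E
python3 go.py 551.4 -310.5 32 3.11
```

```text
[([310.6, 234.9, 7.5, 18.8], 0.69), ([301.1, 253.6, 18.3, 19.8], 0.6)]
[([334.1, 171.7, 10.7, 14.9], 0.58)]
[[244.9350446  243.53537265]
 [233.19525086 385.59713921]]
t 42.8 [ 552.8 -308.8  113. ] yaw [-3.14e+00  2.00e-03  3.11e+00] j [-0.57  0.57  1.37  0.    1.19 -2.11] F [-0.   0.1 -0.1] gap 93.9
[1.4, -1.7, 81.0, 0.0]
```

View pics/s11.png

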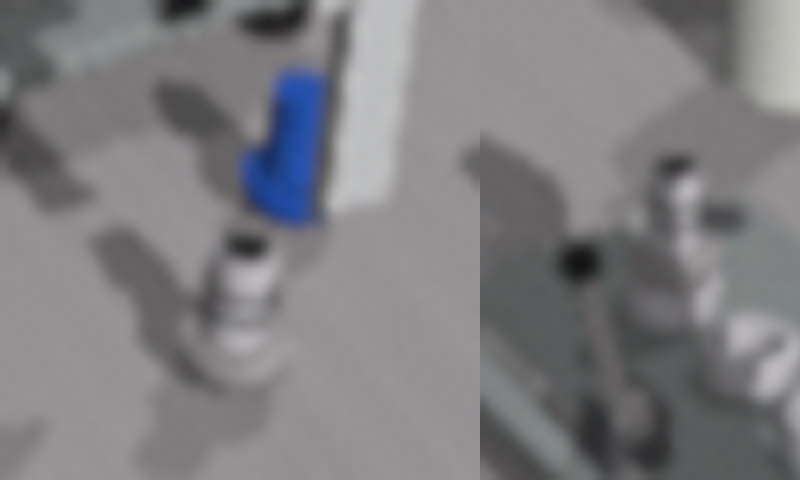

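The weight R neck top is at crop (246,243), as predicted. Weight L stands upright in seat 1 (right panel). Grip weight R.

>>> send_rows([
  [[1, 1, -2, 30, 0], [1, 1, -2, 60, 0], [1, 1, -2, 81, 0], [0, 1, -2, 81, 0], [0, 1, -2, 81, 0], [0, 1, -2, 81, 0], [0, 1, -2, 81, 0], [0, 1, -2, 81, 0], [0, 1, -2, 81, 0], [0, 1, -2, 81, 0]],
], newtons=15)

```text
clock: 43.75
eef_pos: [551.1, -311.0, 30.5]
eef_rot: [-3.142, 0.0, 3.11]
wrist_force: [-0.6, -0.5, -0.4]
finger_gap: 41.7
```

>>> send_rows([
  [[0, 0, 0, 0, 0], [0, 0, 0, 0, 0], [0, 0, 0, 0, 0], [0, 0, 0, 0, 0], [0, 0, 0, 0, 0]],
], newtons=25)

```text
clock: 44.25
eef_pos: [551.0, -311.0, 30.3]
eef_rot: [3.142, -0.0, 3.11]
wrist_force: [-0.2, 0.4, 0.3]
finger_gap: 20.5
```

>>> send_rows([
  [[0, 0, 0, -30, 0], [0, 0, 0, -60, 0], [0, 0, 0, -95, 0], [0, 0, 0, -95, 0], [0, 0, 0, -95, 0]],
])

```text
clock: 44.75
eef_pos: [551.0, -311.0, 125.3]
eef_rot: [-3.141, 0.0, 3.11]
wrist_force: [-0.6, 0.2, -2.6]
finger_gap: 20.3
```

```bash
python3 go.py 597.4 -109.3 127 3.11
```

```text
t 44.8 [ 551.  -311.   125.3] yaw [-3.141  0.     3.11 ] j [-0.57  0.56  1.36 -0.    1.22 -2.11] F [-0.6  0.2 -2.6] gap 20.3
[-39.9, 203.1, -1.7, -0.0]
```

>>> send_rows([
  [[0, -5, 25, 0, 0], [0, -10, 50, 0, 0], [0, -15, 75, 0, 0], [0, -20, 100, 0, 0], [0, -25, 125, 0, 0], [0, -30, 150, 0, 0], [0, -35, 175, 0, 0], [0, -38, 193, 0, 0], [0, -40, 203, 0, 0], [0, -40, 203, 0, 0]],
])

```text
clock: 45.75
eef_pos: [597.3, -108.4, 124.1]
eef_rot: [3.141, -0.002, 3.111]
wrist_force: [0.9, -0.0, -0.5]
finger_gap: 20.6
```

>>> send_rows([
  [[0, 0, 0, 0, 0], [0, 0, 0, 0, 0]],
])

```text
clock: 45.95
eef_pos: [597.2, -110.3, 125.0]
eef_rot: [-3.142, -0.0, 3.109]
wrist_force: [0.1, -0.3, -1.1]
finger_gap: 20.3
```

```bash
python3 go.py 597.4 -109.3 73 3.11
```

```text
t 46.0 [ 597.2 -110.3  125. ] yaw [-3.142 -0.     3.109] j [-0.24  0.51  1.44 -0.    1.19 -1.78] F [ 0.1 -0.3 -1.1] gap 20.3
[-0.1, 1.0, 52.0, -0.1]
```

>>> send_rows([
  [[0, 0, 1, 12, 0], [0, 0, 1, 24, 0], [0, 0, 1, 36, 0], [0, 0, 1, 44, 0], [0, 0, 1, 49, 0], [0, 0, 1, 51, 0], [0, 0, 1, 52, 0], [0, 0, 1, 52, 0]],
])

```text
clock: 46.75
eef_pos: [597.7, -108.4, 73.6]
eef_rot: [-3.141, 0.0, 3.11]
wrist_force: [0.0, -0.3, -0.5]
finger_gap: 20.4
```

>>> send_rows([
  [[0, 0, 0, 0.7, 0], [0, 0, 0, 1.2, 0], [0, 0, 0, 1.2, 0]],
])

```text
clock: 47.05
eef_pos: [597.9, -108.5, 72.7]
eef_rot: [-3.141, 0.001, 3.11]
wrist_force: [-0.7, -1.2, 3.2]
finger_gap: 20.3
```

>>> send_rows([
  [[0.6, 0, 0, 0, 0], [0.6, 0, 0, 0, 0], [0.6, 0, 0, 0, 0], [0.6, 0, 0, 0, 0], [0.6, 0, 0, 0, 0], [0.6, 0, 0, -30, 0], [0.6, 0, 0, -70, 0], [0.6, 0, 0, -110, 0], [0.6, 0, 0, -140, 0], [0.6, 0, 0, -140, 0]],
])

```text
clock: 48.05
eef_pos: [598.9, -108.7, 216.8]
eef_rot: [-3.14, 0.007, 3.11]
wrist_force: [0.4, -1.0, 0.6]
finger_gap: 56.6
```

>>> send_rows([
  [[0.6, 25, -40, 0, 0], [0.6, 50, -80, 0, 0], [0.6, 75, -120, 0, 0], [0.6, 100, -160, 0, 0], [0.6, 125, -200, 0, 0], [0.6, 150, -240, 0, 0], [0.6, 175, -280, 0, 0], [0.6, 200, -320, 0, 0], [0.6, 200, -320, 0, 0], [0.6, 200, -320, 0, 0]],
])

```text
clock: 49.05
eef_pos: [386.8, -422.1, 211.1]
eef_rot: [3.14, -0.001, 3.108]
wrist_force: [0.0, 0.4, -0.4]
finger_gap: 56.4
```

```bash
python3 go.py; python3 - <<'E'
from fit import *
x=np.load("stand.npy"); c=snap("side"); t=snap("top")
a=cv2.resize(c["img"][145:270,215:345,::-1],(390,375),interpolation=2); b=cv2.resize(t["img"][145:225,215:345,::-1],(390,240),interpolation=2); b=cv2.copyMakeBorder(b,0,135,0,0,0)
cv2.imwrite("pics/f12.png",np.hstack([a,b]))
for q,p,o,in((c,x[10:12],(215,145)),(t,x[8:10],(215,145))): print(((proj(q,M(x).apply([(12,84,95),(12,-84,95),(-60,32.7,99.9)])+x[:3])+p-o)*3).round().tolist())
E
```

```text
t 49.0 [ 386.8 -422.1  211.1] yaw [ 3.140e+00 -1.000e-03  3.108e+00] j [-0.89  0.35  1.46  0.    1.33 -2.43] F [ 0.   0.4 -0.4] gap 56.4
[[133.0, 80.0], [228.0, 156.0], [97.0, 114.0]]
[[90.0, 126.0], [247.0, 100.0], [149.0, 185.0]]
```

View pics/f12.png

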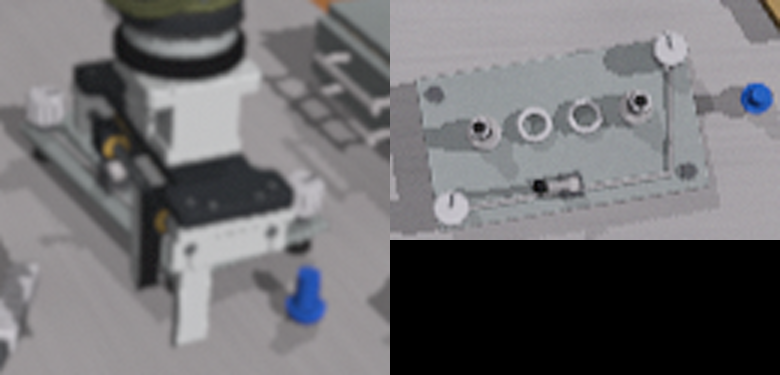

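Both bores sit over seats 1 and 4 within about 1 px of prediction, and the lever is locked. Handing in.

```bash
python3 -c "
from cell import manip
print(manip.sign_off())"
```

```text
the job is handed in; nothing more can be done
None
```

The stand is level and locked, and both bar-end weights are seated upright. I handed the job in at about 49 s on the robot clock.

**What I did**
- **Lever:** I flipped it to free, and later back to lock. Its ball matched the free and then the locked position in the side camera.
- **Feet:** I screwed knob a down by 225° (5.0 mm) and knob b by 240° (5.3 mm).
- **Weights:** Only two are on the bench. I put one in seat 1 and one in seat 4. The axle nut and the blue look-alike were not touched.

**Last checks**
- **Level and bearing:** I pressed on all four plate corners with a fingertip. Each was firm, at about 34 mm above the bench, equal within about 0.3 mm. This was done before the lever was locked again, and I did not probe the stand afterwards.
- **Final picture from above:** Both weights were within about 1 pixel (3 mm) of their seat axes, the lever was at lock, and the robot was well clear.

**What went wrong or disagreed**
- **Knocked weight:** One weight was knocked about 2.5 cm aside during the run. I measured it again before gripping it.
- **Wrong-way move:** I made one move in the wrong y direction because of a sign slip. It stayed in free air with no contact.
- **Final side view:** The gripper blocked the side camera at the end, so the second weight's seating rests on the top view and on contact at the expected height.

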